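# Rebuild the compressor's intake filter stack and lock its bayonet cap

## Robot

A 6-joint arm with a two-finger parallel gripper is mounted at the origin on the work surface. World frame = base frame: x ahead of the robot, y to its left, z up, the work surface at z = 0. Lengths are in m, angles in rad, forces in N, time in s.
With the tool pointing down it reaches from about 0.225 to 0.875 m from the base axis. Payload 3.4 kg.
Tool frame: the origin (TCP) lies at the very end of the fingers, on their centre line; the grasp point (between the pads) lies 19 mm behind it; z points along the fingers, y is the direction in which the jaws open and shut (so a half turn about z gives the same grasp; the last joint's range is limited). The gripper opens to 85 mm and grips with 20 to 120 N. Pads are 22 mm wide; open, the fingers measure 114 mm over their backs; the gripper's body (76 mm by 85 mm) begins 54 mm behind the grasp point. The pads swing forward as they close: fully open they stand 13 mm farther back than shut.
Start: joints at [-1.253, 0.276, 1.505, -0, 1.361, -0.121], TCP at [0.244, -0.521, 0.231] pointing down, gripper open.
Joint ranges: [-2.89, 2.89], [-0.75, 2.08], [0.22, 2.7], [-1.18, 4.32], [0.11, 2.71], [-2.7, 2.7]. Speed limits (rad/s): [2.57, 2.57, 3.14, 3.14, 3.14, 3.14].

## Interface

Orientations are given as a unit quaternion [w, x, y, z].
In Python, from rig import get_state, get_image, calibration, sign_off gives the robot as it stands. The module is installed in compiled form; this text tells all that it offers.
- The arm moves only by the tool drive_tool, never from a script. Its argument "targets" is one flat list of numbers, 7 for each row, row after row: the turn, a rotation vector about the tool's x, y, z in degrees, then the shift along the tool's x, y, z in mm, then the opening, from 0 (shut) to 1 (fully open). In form: [wx, wy, wz, tx, ty, tz, fingers, wx, wy, wz, tx, ty, tz, fingers, ...]. A call has 1 to 12 rows; each row shifts and turns the commanded pose from where the row before left it, along the tool's axes as they then stand; what a row does not reach is not made up. A row lasts 1/8 s, in which the tool goes at most 62.5 mm and 10.7 degrees, less where a joint would pass 70% of its speed; a pose out of reach is approached as far as the arm can. A call is refused whole if a number of a shift passes 62.5 or a number of a turn 10.7, either way. A call with a gripper value outside its range is refused whole. The fingers move at their own pace and stop on an object; "grip_force" is the grip in N (left out, the last holds). Time passes only in rows, so rows that do not move let the fingers close. It gives the time, the measured TCP pose, the force and the opening at its end, in the units of the state.
- get_state(): the state, without advancing time (a new reading comes with each control period).
- get_image(name): name is "scene" or "top" or "wrist"; returns the picture (420x560x3 uint8, red, green, blue); there is no depth.
- calibration(name): a dict with "mtx" (3x3 intrinsics, pixels), "world_to_cam" (4x4, takes a point from world to camera coordinates); the wrist camera has in their place "hand_eye" (4x4, takes a point from camera to tool coordinates, whose origin is the TCP and whose axes are the flange's). Camera axes: x right, y down, z forward; pixel columns grow to the right and rows downward; lengths in m; the calibration is good to about 2 mm. A picture is of the moment at which its call begins: read the wrist's pose just before it. calibration takes no time and is no camera call.
- sign_off(): hands the job in, once; it reports no verdict.
The state is a dict: "clock": time; "qpos": joint angles; "qd": joint speeds; "effort": joint torques, N m; "position": TCP position; "ee_rot": TCP orientation; "contact_force": force on the tool from outside, world axes, zero at the start; "moment": the same for the moment, N m; "width": finger opening in m.
Only numpy, scipy, OpenCV 4.12 (cv2) and the standard library are available. Lean on these libraries where they do the work, as an engineer would, in place of code of your own. Each camera call takes 0.05 s, during which the arm holds its last target.

## Task

Rebuild the air compressor's intake filter on its housing: put the flat perforated steel support over the post onto the sprung seat first, then the copper-coloured sintered filter ring on top of it, then the blue winged cap. Feel for the angle at which the cap's slot drops over the cross-pin, press the cap down against the spring, give it a quarter turn and let it come up so that the pin rests fully home in the cap's groove, and let go. Never push any of the parts with more than 35 N, and leave the screwdriver, the orange spinner and the battery where they are.

Things in the scene. Friction and masses are not known exactly. Their poses are not given: they have to be found in the camera images.
- housing: Filter housing, fixed to the bench: grey square flange 110 x 110 mm, 12 mm thick (bolt heads to 17 mm), aluminium sleeve 48 mm across up to 30 mm height, brass port 20 mm thick on the -x side of the sleeve, up to 30 mm high and reaching 48 mm from the axis. Origin on the post's axis at the bench surface, z up.
- post_top (a point): Point on the housing's axis at the top of the steel post, 61 mm above the bench; axes as the housing's. The post is 26 mm thick, its top 4 mm tapering to 18 mm. Above it a neck 7 mm thick carries the cross-pin.
- pin_mid (a point): Middle of the brass cross-pin, 74.5 mm above the bench; axes as the HOUSING's, not the pin's. The level pin is 26 mm long, 7 mm thick, ends round: underside at 71 mm, top at 78 mm. Its direction is not measured: anywhere within 1.1 rad either side of the housing's x axis, new at each start (both ends alike). It does not turn during the work.
- seat (a joint): Sprung ring seat round the post, 44 mm across; its top is 45 mm above the bench at 0 and the joint value is how far it is pushed down, in m (limit 0.012). Spring: 4 N preload, then 1.2 N per mm. With the stack locked under the pin it reads 0.004.
- support: Perforated steel support plate, first layer: ring 60 mm outside, 30.6 mm hole, 8 mm thick, 90 g. Origin at the centre of its underside, z is its axis; lies flat on the bench; either face may be up.
- filter: Sintered filter ring, copper coloured, second layer: 50 mm outside, 30.6 mm hole, 18 mm thick, 110 g. Origin at the centre of its underside, z is its axis.
- cap: Blue bayonet cap, goes on last, 80 g: plate 40 x 40 mm, 7.5 mm thick, with upright wings on its +y and -y edges (each 22 mm along x, 7 mm thick, 26 mm high from the underside, 54 mm over their outer faces: grip these). Origin at the centre of its underside, z up, wings up.
- cap_slot (a point): Mouth of the cap's through slot, centre of its underside; slot 30 x 10.4 mm along the cap's x. It passes the pin when within about 0.13 rad of its direction and 1.5 mm of the axis; else the cap rests on the pin, underside at 78 mm. Once through, the cap lands on the filter ring, underside at 71 mm.
- cap_groove (a point): Centre of the floor of the cap's groove, 4 mm above its underside; the groove (marked white) runs along the cap's y, square to the slot, 10.4 mm wide, 3.5 mm deep. To lock: push the underside down to about 62.5 mm (spring about 14 N), so that the plate is below the pin, turn 90 degrees either way, let it rise: underside then at 67 mm.
- screwdriver: Bystander: a screwdriver 170 mm long lying on the bench. Origin about the middle of its underside.
- spinner: Bystander: an orange propeller spinner cone, 44 mm across, 44 mm high. Origin at the centre of its underside.
- battery: Bystander: a black and blue battery block 35 x 75 x 32 mm with a small yellow plug at its +y end. Origin at the centre of its underside.
Things that resemble listed ones, but are neither listed nor needed, are in the scene too. Of the things that look like the support, take the one that is farthest to the robot's right at the start. What is shaped like the cap but yellow is not meant.

How it is judged:
By the outcome, as a careful person would: the job done as asked, in the order asked, and still so for the second after the job is handed in, with the robot touching nothing.
It also fails if it takes over 72 s, if anything falls off the work surface, if the arm or the gripper's body presses on something with over 40 N, if the wrist force passes 120 N, or if a joint passes its speed limit or range.

## Working session

There is one attempt and no reset: what is moved stays moved. The work goes in short steps, Python scripts to look and compute and a tool call to move; the robot and the scene stay as the last step left them, time stands still between calls to the robot, and variables do not carry over. Pictures are saved under pics/ and viewed, and the job is handed in when it is done.

Besides the shell and the picture viewer there is one more tool, called by a JSON object that holds its "op" and its "data", one argument or row to a line. drive_tool: Moves the arm, as the interface text tells. Its arguments: {"type":"object","properties":{"targets":{"type":"array"},"grip_force":{"type":"number"}},"required":["targets"]}

```bash
mkdir -p pics; ls
python3 - <<'E'
from rig import *
import cv2,numpy as np
np.set_printoptions(precision=4,suppress=True)
print(get_state())
for n in("scene","top","wrist"):
    cv2.imwrite(f"pics/{n}0.png",get_image(n)[:,:,::-1]); print(n,calibration(n))
E
```

```text
pics
{'clock': 0.0, 'qpos': array([-1.253 ,  0.2766,  1.5061, -0.    ,  1.3607, -0.121 ]), 'qd': array([ 0.0007,  0.0001, -0.0007,  0.0007, -0.0005,  0.0021]), 'effort': array([  0.0011, -41.6769, -24.5806,  -0.0002,   0.0109,   0.    ]), 'position': array([ 0.2441, -0.52  ,  0.2304]), 'ee_rot': array([-0.0009,  0.976 ,  0.2177, -0.0001]), 'contact_force': array([ 0.1607, -0.6079, -0.4683]), 'moment': array([-0.0171,  0.0475,  0.0115]), 'width': 0.08534717901650994}
scene {'mtx': array([[547.0468,   0.    , 285.8012],
       [  0.    , 547.0468, 213.2916],
       [  0.    ,   0.    ,   1.    ]]), 'world_to_cam': array([[-0.3309,  0.9436, -0.0075,  0.1621],
       [ 0.6805,  0.2331, -0.6947, -0.3094],
       [-0.6538, -0.235 , -0.7193,  1.4546],
       [ 0.    ,  0.    ,  0.    ,  1.    ]])}
top {'mtx': array([[423.2324,   0.    , 283.5648],
       [  0.    , 423.2324, 210.3076],
       [  0.    ,   0.    ,   1.    ]]), 'world_to_cam': array([[-0.011 , -0.9995, -0.0293,  0.0174],
       [-0.994 ,  0.0141, -0.1088,  0.5519],
       [ 0.1092,  0.0279, -0.9936,  0.8199],
       [ 0.    ,  0.    ,  0.    ,  1.    ]])}
wrist {'mtx': array([[290.5466,   0.    , 282.6159],
       [  0.    , 290.5466, 205.6984],
       [  0.    ,   0.    ,   1.    ]]), 'hand_eye': array([[ 0.0003, -0.9622, -0.2723,  0.0688],
       [ 1.    ,  0.0002,  0.0005, -0.0005],
       [-0.0004, -0.2723,  0.9622, -0.1433],
       [ 0.    ,  0.    ,  0.    ,  1.    ]])}
```

View pics/scene0.png

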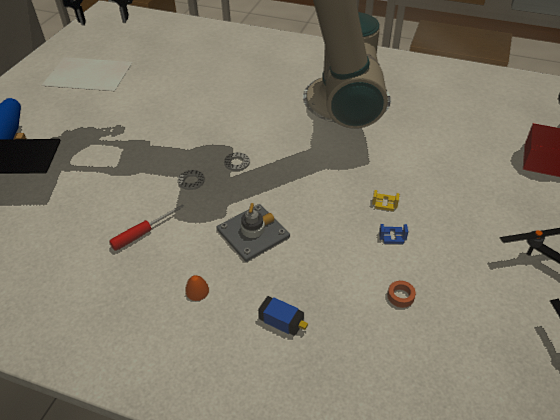

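View pics/top0.png

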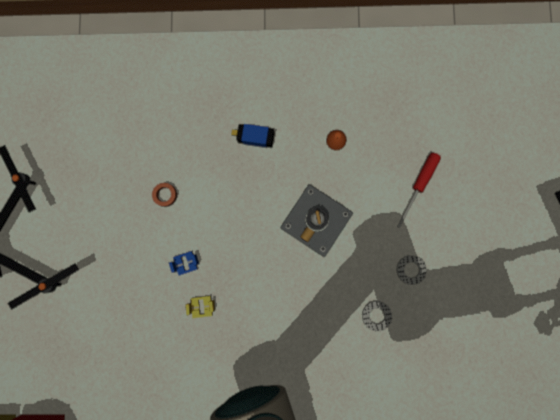

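View pics/wrist0.png

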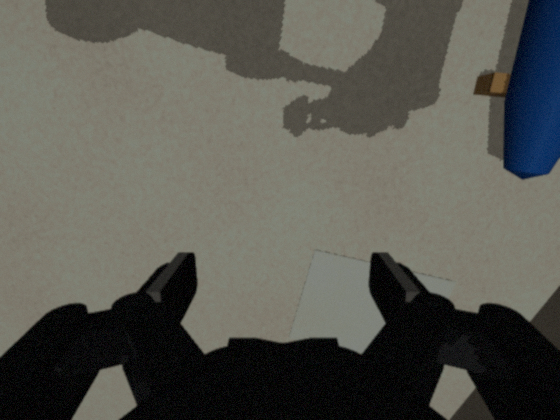

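```bash
cat > h.py <<'E'
import numpy as np,cv2
from scipy.spatial.transform import Rotation as R
from rig import *
np.set_printoptions(precision=4,suppress=True)
def Rq(q): return R.from_quat([q[1],q[2],q[3],q[0]])
def w2c(n,s=None):
    c=calibration(n)
    if n!="wrist": return c["mtx"],c["world_to_cam"]
    s=s or get_state()
    T=np.eye(4);T[:3,:3]=Rq(s["ee_rot"]).as_matrix();T[:3,3]=s["position"]
    return c["mtx"],np.linalg.inv(T@c["hand_eye"])
def onplane(K,W,uv,z):
    d=W[:3,:3].T@np.linalg.inv(K)@np.array([uv[0],uv[1],1.]); o=-W[:3,:3].T@W[:3,3]
    return o+d*(z-o[2])/d[2]
def proj(K,W,p):
    q=K@(W[:3,:3]@np.asarray(p,float)+W[:3,3]); return q[:2]/q[2]
def save(img,name,box=None,f=1):
    if box: img=img[box[1]:box[3],box[0]:box[2]]
    cv2.imwrite("pics/"+name,cv2.resize(img[:,:,::-1],None,fx=f,fy=f,interpolation=cv2.INTER_CUBIC))
E
python3 - <<'E'
from h import *
t=cv2.imread("pics/top0.png")[:,:,::-1];s=cv2.imread("pics/scene0.png")[:,:,::-1]
save(t,"tz.png",(140,120,440,345),2.6)
save(s,"sz.png",(160,130,440,340),2.8)
for n,l in (("top",[("housingflange",(317,220),.012),("sup",(411.5,269.5),.008),("sup2",(377,316),.008),("filter",(164,194.5),.018),("cap",(185,263),.0075),("post",(317,217),.078)]),
 ("scene",[("sup",(191,179),.008),("filter",(402,292),.018),("cap",(393,235),.0075)])):
    K,W=w2c(n)
    for a,uv,z in l: print(n,a,onplane(K,W,uv,z))
E
```

```text
top housingflange [ 0.5332 -0.0572  0.012 ]
top sup [ 0.431  -0.2453  0.008 ]
top sup2 [ 0.3398 -0.1731  0.008 ]
top filter [0.5898 0.2573 0.018 ]
top cap [0.4488 0.2143 0.0075]
top post [ 0.5332 -0.0539  0.078 ]
scene sup [ 0.4338 -0.2441  0.008 ]
scene filter [0.5938 0.2599 0.018 ]
scene cap [0.4526 0.2159 0.0075]
```

View pics/tz.png

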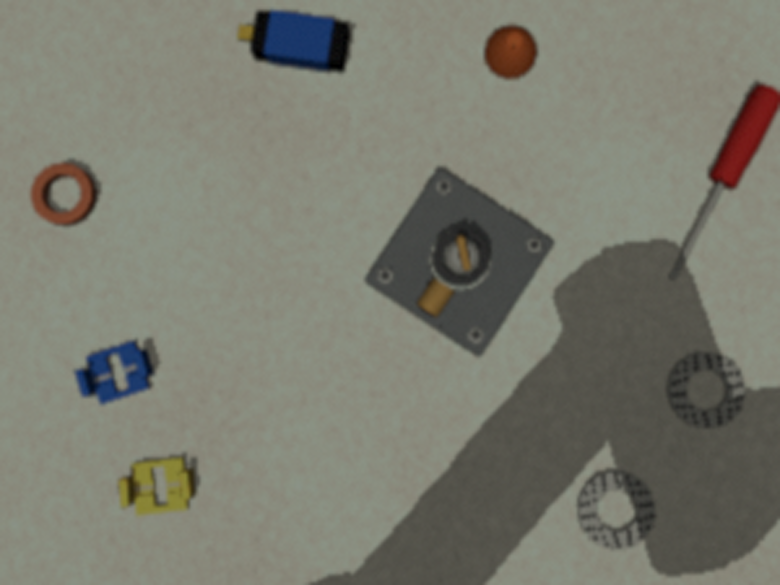

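View pics/sz.png

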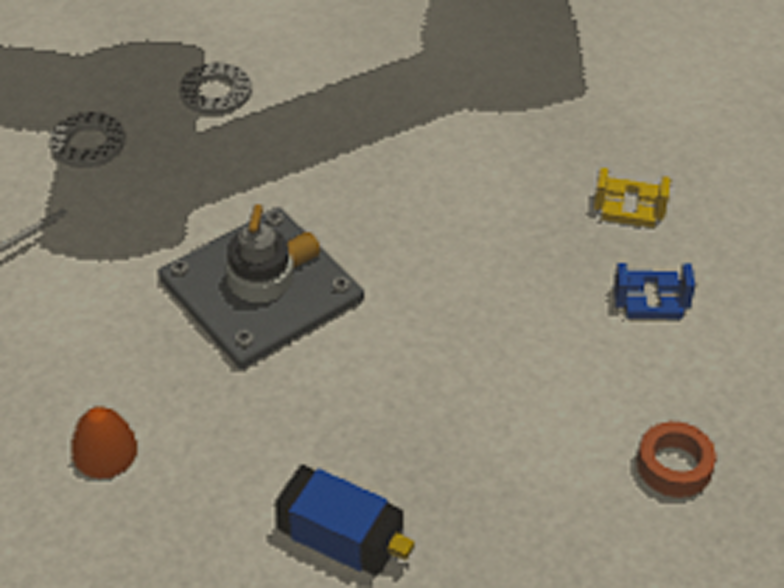

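{"op": "drive_tool", "data": {
  "targets": [0,0,0,36,-21,16,0.85,0,0,0,36,-21,16,0.85,0,0,0,36,-21,16,0.85,0,0,0,36,-21,16,0.85,0,0,0,36,-21,16,0.85,0,0,0,36,-21,16,0.85,0,0,0,36,-21,16,0.85,0,0,0,36,-21,16,0.85,0,0,0,0,0,0,0.85]
}}

```text
clock: 1.27
position: [0.4336, -0.2433, 0.1019]
ee_rot: [-0.002, 0.976, 0.22, -0.001]
contact_force: [-0.6, -0.2, -0.0]
width: 0.0725
```

Run:
```python
from h import *
import pickle
s=get_state();im=get_image("wrist");save(im,"w1.png",None,1.4);pickle.dump((s,im),open("w1.pkl","wb"))
print(s["clock"],s["position"],s["ee_rot"],s["width"],s["contact_force"],s["qd"])
K,W=w2c("wrist",s)
for p in ([.431,-.2453,.008],[.4338,-.2441,.008]): print(proj(K,W,p)*1.4)
```

```text
1.275 [ 0.4336 -0.2433  0.1019] [-0.0016  0.9756  0.2195 -0.001 ] 0.07253438619320268 [-0.5795 -0.2196 -0.0341] [-0.0484 -0.0143 -0.0316 -0.0358  0.0035 -0.0214]
[397.9649 295.5298]
[398.1637 290.7333]
```

View pics/w1.png

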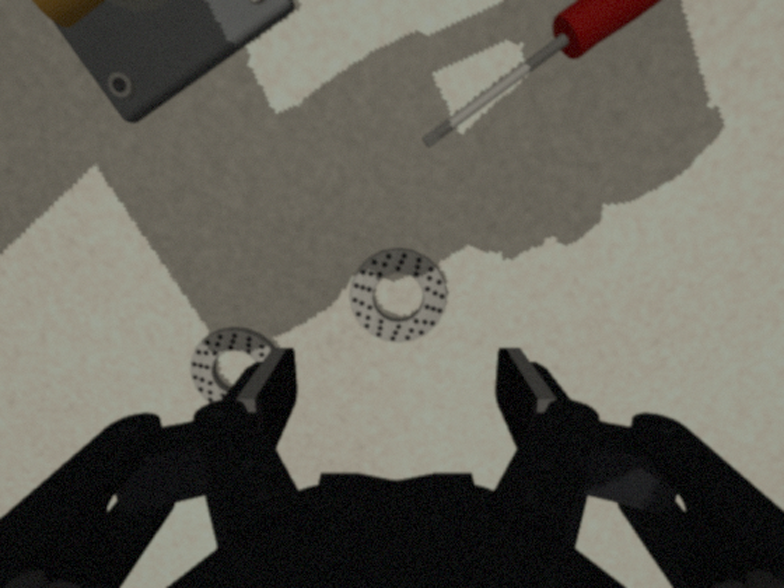

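{"op": "drive_tool", "data": {
  "targets": [0,0,0,-1,-0.5,20,0.85,0,0,0,-1,-0.5,30,0.85,0,0,0,0,0,30,0.85,0,0,0,0,0,10,0.85,0,0,0,0,0,0,0.85]
}}

```text
clock: 1.95
position: [0.4311, -0.2468, 0.0133]
ee_rot: [-0.0, 0.976, 0.217, -0.0]
contact_force: [0.3, 0.9, -0.7]
width: 0.0723
```

Run:
```python
from h import *
import pickle
s,im=pickle.load(open("w1.pkl","rb"));K,W=w2c("wrist",s)
print(onplane(K,W,(398.5/1.4,295/1.4),.008))
s=get_state();im=get_image("wrist");save(im,"w2.png",None,1.4)
print(s["clock"],s["position"],s["ee_rot"],s["width"],s["contact_force"],s["qd"])
```

```text
[ 0.4314 -0.2455  0.008 ]
1.95 [ 0.4311 -0.2468  0.0133] [-0.      0.9761  0.2172 -0.0002] 0.07229391045278888 [ 0.3284  0.8562 -0.6855] [ 0.0067 -0.0205 -0.0187  0.0018  0.0054  0.0008]
```

View pics/w2.png

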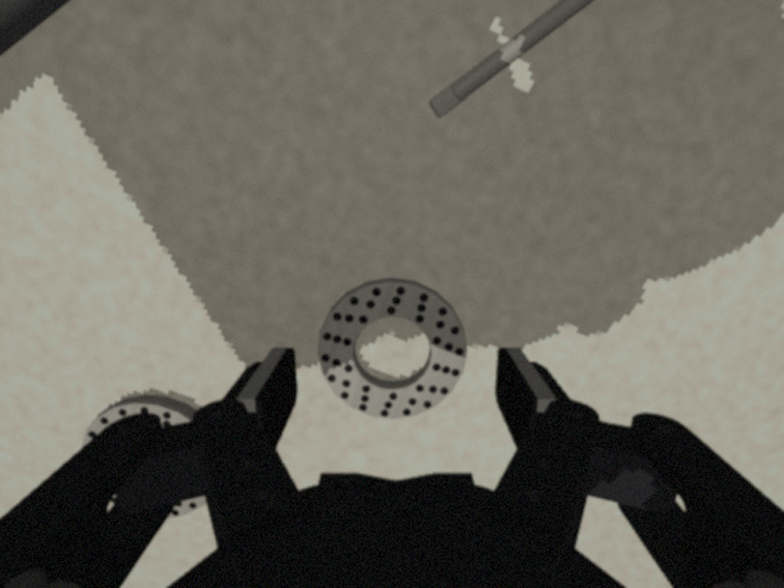

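{"op": "drive_tool", "data": {
  "targets": [0,0,0,0.8,-1.2,6,0.85,0,0,0,0,0,6,0.85,0,0,0,0,0,4,0.85,0,0,0,0,0,0,0.85]
}}

```text
clock: 2.5
position: [0.4314, -0.2445, -0.003]
ee_rot: [-0.0, 0.976, 0.218, -0.0]
contact_force: [0.4, -0.6, 0.5]
width: 0.0728
```

Run:
```python
from h import *
s=get_state();im=get_image("scene");save(im,"s2.png",(130,100,290,220),5)
print(s["clock"],s["position"],s["contact_force"])
```

```text
2.5 [ 0.4314 -0.2445 -0.003 ] [ 0.4189 -0.5643  0.4937]
```

View pics/s2.png

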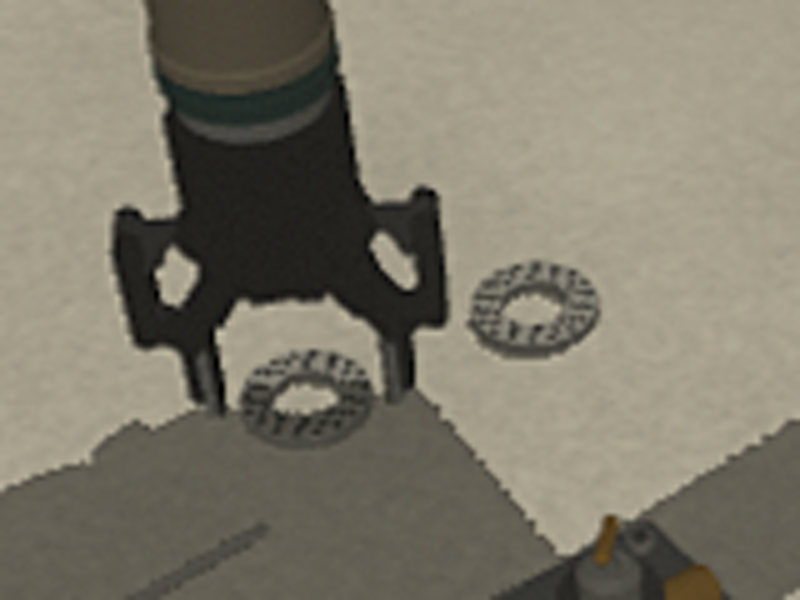

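{"op": "drive_tool", "data": {
  "targets": [0,0,0,0,0,1.5,0.85,0,0,0,0,0,0,0.68,0,0,0,0,0,0,0.6,0,0,0,0,0,0,0.55,0,0,0,0,0,0,0.55],
  "grip_force": 30
}}

```text
clock: 3.18
position: [0.4317, -0.2447, -0.0035]
ee_rot: [0.0, 0.976, 0.218, 0.0]
contact_force: [-1.6, 0.6, 4.9]
width: 0.0587
```

Run:
```python
from h import *
s=get_state();im=get_image("scene");save(im,"s3.png",(130,100,290,220),5)
print(s["clock"],s["position"],s["contact_force"],s["width"])
```

```text
3.175 [ 0.4317 -0.2447 -0.0035] [-1.6108  0.6212  4.9132] 0.05870790354645778
```

View pics/s3.png

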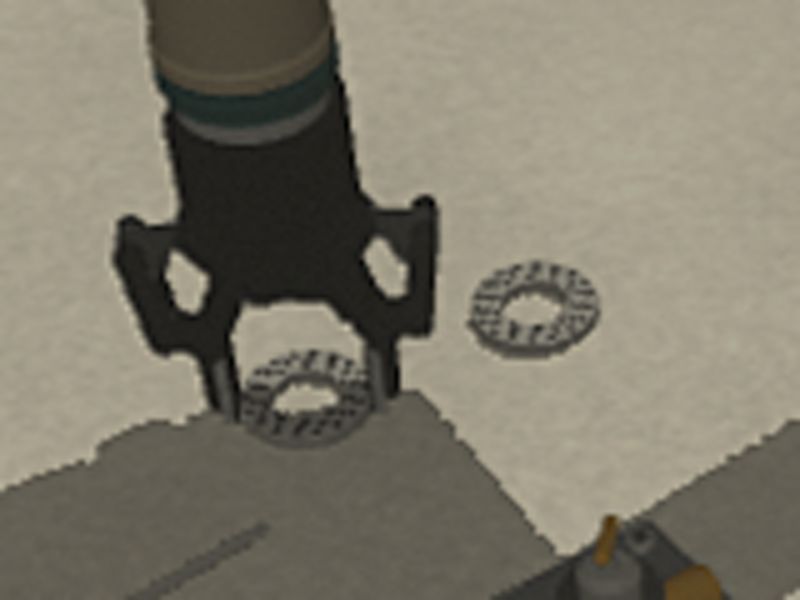

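{"op": "drive_tool", "data": {
  "targets": [0,0,0,0,0,-30,0.55,0,0,0,0,0,-50,0.55,0,0,0,21,-32.5,-21,0.55,0,0,0,21,-32.5,-21,0.55,0,0,0,21,-32.5,-21,0.55,0,0,0,20,-32.5,-21,0.55,0,0,0,0,0,0,0.55,0,0,0,0,0,0,0.55]
}}

```text
clock: 4.22
position: [0.4512, -0.0919, 0.1595]
ee_rot: [0.0, 0.976, 0.218, -0.0]
contact_force: [-1.1, -0.7, -0.9]
width: 0.0588
```

Run:
```python
from h import *
import pickle
s=get_state();im=get_image("wrist");save(im,"w3.png",None,1.4);pickle.dump((s,im),open("w3.pkl","wb"))
print(s["clock"],s["position"],s["ee_rot"],s["contact_force"],s["width"])
K,W=w2c("wrist",s)
for p in ((.5332,-.054,.078),(.5332,-.054,.061)):print(proj(K,W,p)*1.4)
```

```text
4.225 [ 0.4512 -0.0919  0.1595] [ 0.0003  0.976   0.218  -0.0003] [-1.067  -0.6545 -0.9078] 0.05883396782702861
[397.4598 129.411 ]
[397.3047 132.5239]
```

View pics/w3.png

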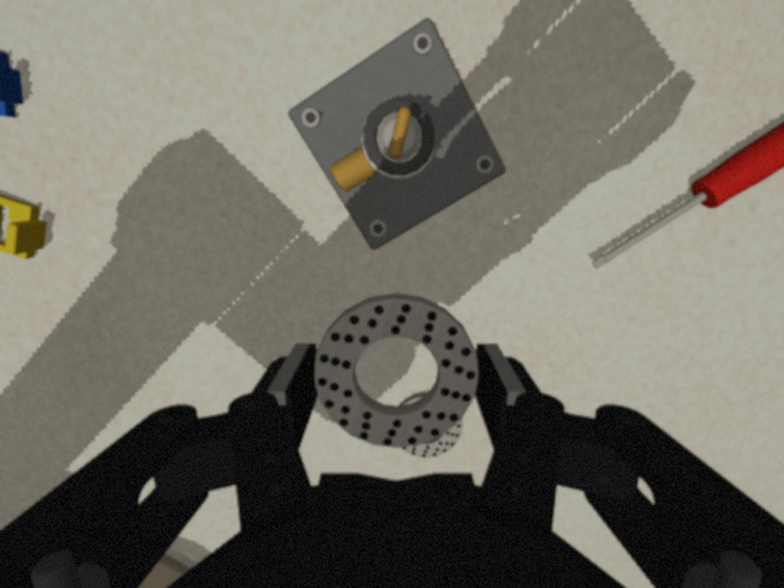

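Run:
```python
from h import *
import pickle
s,im=pickle.load(open("w3.pkl","rb"))
save(im,"w3a.png",(200,10,370,190),4.4)
save(im,"w3b.png",(210,195,360,330),4.4)
```

```text
(no output)
```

View pics/w3a.png

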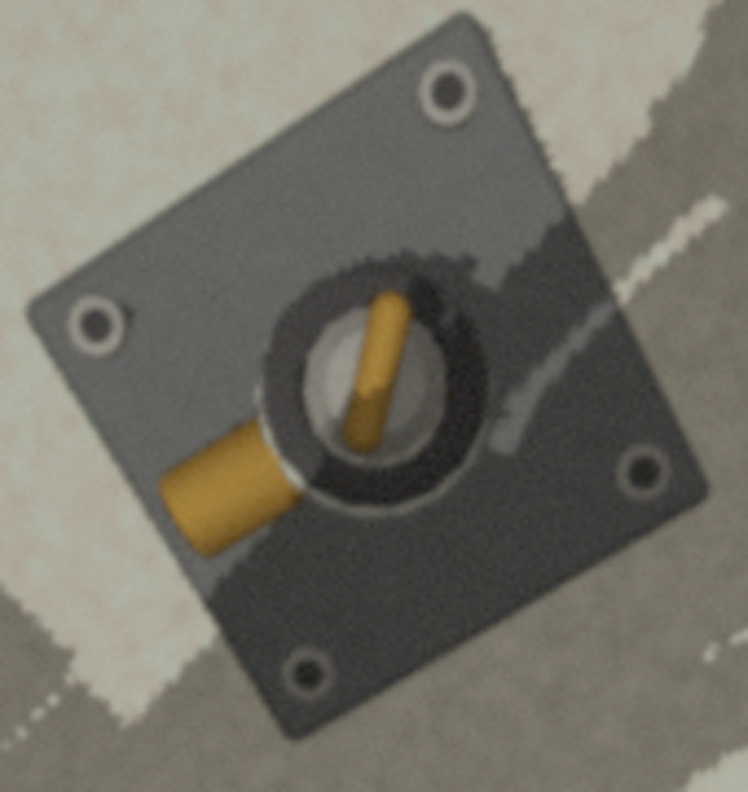

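View pics/w3b.png

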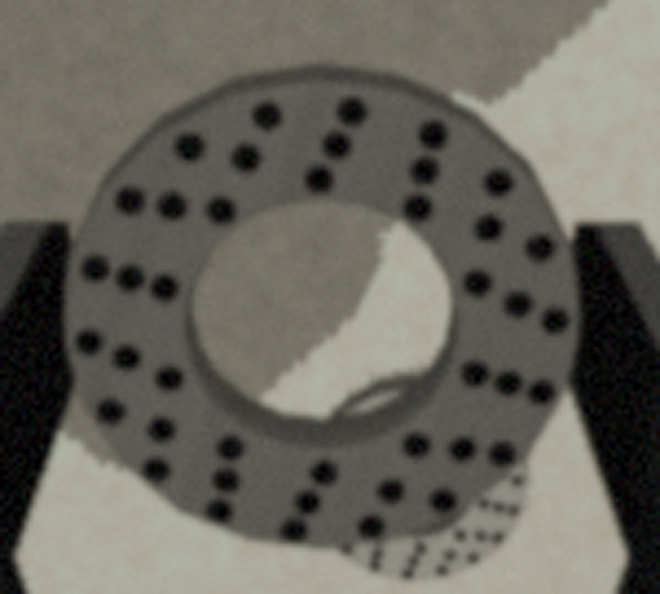

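```bash
cat >> h.py <<'E'
def circ_fit(K,W,uv_ext,circles,z,x0):
    """fit centre xy from extents; circles list of (radius,z,(l,r,t,b)) full px"""
    from scipy.optimize import least_squares
    a=np.linspace(0,2*np.pi,181)
    def f(c):
        o=[]
        for r,zz,e in circles:
            P=np.array([proj(K,W,[c[0]+r*np.cos(t),c[1]+r*np.sin(t),zz]) for t in a])
            q=[P[:,0].min(),P[:,0].max(),P[:,1].min(),P[:,1].max()]
            o+=[q[i]-e[i] for i in range(4) if e[i] is not None]
        return o
    r=least_squares(f,x0,diff_step=1e-4);return r.x,np.array(r.fun)
E
python3 - <<'E'
from h import *
import pickle
s,im=pickle.load(open("w3.pkl","rb"));K,W=w2c("wrist",s)
zt=s["position"][2]+.0115
b=lambda l,r,t,bb:(210+l/4.4,210+r/4.4,195+t/4.4,195+bb/4.4)
for zz in (zt-.003,zt,zt+.003):
  c,f=circ_fit(K,W,None,[(.030,zz,b(65,578,78,547)),(.0153,zz,b(190,455,200,445))],None,s["position"][:2])
  d=np.array([*c,zz])-s["position"]
  print(zz,c,"tool:",Rq(s["ee_rot"]).inv().apply(d)*1e3,f)
a=lambda x,y:(200+x/4.4,10+y/4.4)
e1=onplane(K,W,a(390,309),.0765);e2=onplane(K,W,a(364,435),.0765)
print("pin",onplane(K,W,a(377.5,372),.0765),np.linalg.norm(e1-e2),np.degrees(np.arctan2(*(e1-e2)[1::-1])))
print("post",onplane(K,W,a(374,385),.057))
F=np.array([onplane(K,W,a(*p),.012) for p in((465,12),(708,490),(297,740),(30,305))])
print("fl",F.mean(0),F, [np.degrees(np.arctan2(*(F[i]-F[j])[1::-1])) for i,j in((0,3),(1,2),(0,1),(3,2))])
B=np.array([onplane(K,W,a(*p),.017) for p in((447,93),(643,472),(306,674),(97,325))]);print("bolts",B.mean(0))
print("seat",onplane(K,W,a(376,382),.045))
E
```

```text
0.16799460560066454 [ 0.4483 -0.0932] tool: [-3.1121 -0.0991 -8.4979] [-0.0749  0.2967  0.4479 -0.4218  0.2117 -0.4343  0.8297 -1.0545]
0.17099460560066454 [ 0.4497 -0.0925] tool: [ -1.632   -0.1068 -11.4989] [-1.3967  1.6192 -0.6534  0.8505 -0.4594  0.2384  0.4119 -0.2701]
0.17399460560066454 [ 0.451  -0.0919] tool: [ -0.1565  -0.1145 -14.4999] [-2.7791  3.0024 -1.7993  2.1857 -1.1611  0.9419 -0.0171  0.5573]
pin [ 0.5326 -0.0558  0.0765] 0.020065500379255266 12.948112760755606
post [ 0.532  -0.0556  0.057 ]
fl [ 0.5327 -0.056   0.012 ] [[ 0.6062 -0.041   0.012 ]
 [ 0.547  -0.1297  0.012 ]
 [ 0.4585 -0.0713  0.012 ]
 [ 0.5189  0.0178  0.012 ]] [np.float64(-33.96235843220301), np.float64(-33.40407220653069), np.float64(56.29255411671658), np.float64(55.82975485857493)]
bolts [ 0.5323 -0.0557  0.017 ]
seat [ 0.5336 -0.0554  0.045 ]
```

{"op": "drive_tool", "data": {
  "targets": [0,0,0,30,0.5,0,0.55,0,0,0,35,0.6,0,0.55,0,0,0,26,0.5,25,0.55,0,0,0,0,0,40,0.55,0,0,0,0,0,10,0.55,0,0,0,0,0,0,0.55]
}}

```text
clock: 5.03
position: [0.5339, -0.0552, 0.084]
ee_rot: [-0.0, 0.976, 0.217, -0.001]
contact_force: [-0.0, -0.2, -0.2]
width: 0.0582
```

Run:
```python
from h import *
import pickle
s=get_state();im=get_image("wrist");save(im,"w4.png",(190,170,380,350),3.5);pickle.dump((s,im),open("w4.pkl","wb"))
print(s["clock"],s["position"],s["ee_rot"],s["contact_force"],s["width"])
```

```text
5.025 [ 0.5339 -0.0552  0.084 ] [-0.0004  0.9762  0.217  -0.0011] [-0.0448 -0.1581 -0.2455] 0.058183364907577154
```

View pics/w4.png

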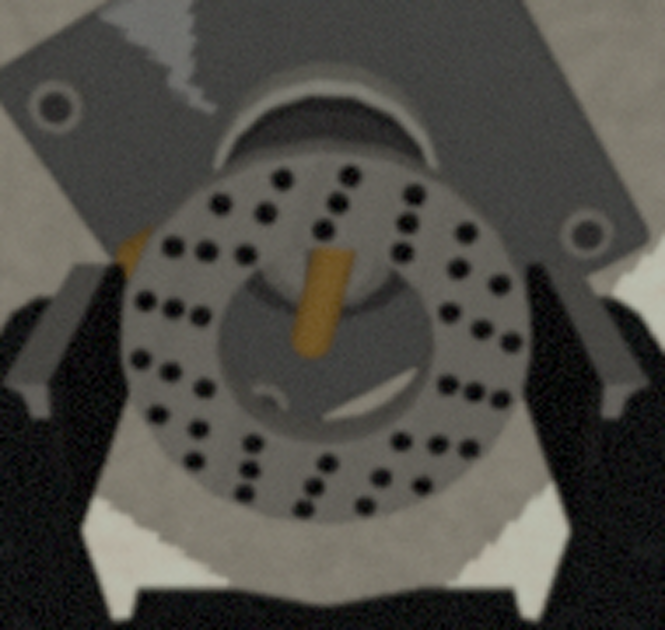

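Run:
```python
from h import *
import pickle
s,im=pickle.load(open("w4.pkl","rb"));K,W=w2c("wrist",s)
a=lambda x,y:(190+x/3.5,170+y/3.5)
print("pin top end",onplane(K,W,a(333,252),.0765),"low end",onplane(K,W,a(311,354),.0765), onplane(K,W,a(323,303),.0765))
for dz in (.0095,.0105,.0115):
  zz=s["position"][2]+dz
  o=lambda l,r,t,b:(*[190+v/3.5 for v in(l,r)],*[170+v/3.5 for v in(t,b)])
  c,f=circ_fit(K,W,None,[(.030,zz,o(122,530,150,522)),(.0153,zz,o(218,435,None and 0 or 250,443))],None,s["position"][:2])
  print(dz,c,f)
  for p in ([c[0],c[1],.0765],): print(proj(K,W,p)*1)
```

```text
pin top end [ 0.5388 -0.054   0.0765] low end [ 0.5209 -0.0585  0.0765] [ 0.5301 -0.0563  0.0765]
0.0095 [ 0.5313 -0.0563] [-0.5326  0.6839  0.3639  0.4296  0.9242 -1.0758  0.0949 -0.9323]
[283.1733 254.7776]
0.0105 [ 0.5318 -0.0561] [-0.9734  1.1245 -0.0028  0.8534  0.7    -0.8519 -0.044  -0.6709]
[283.1711 253.974 ]
0.0115 [ 0.5322 -0.0559] [-1.4209  1.5718 -0.3743  1.284   0.4726 -0.6248 -0.1841 -0.4048]
[283.1689 253.1699]
```

{"op": "drive_tool", "data": {
  "targets": [0,0,0,0.7,0,8,0.55,0,0,0,0,0,8,0.55,0,0,0,0,0,5,0.55,0,0,0,0,0,5,0.55,0,0,0,0,0,5,0.55,0,0,0,0,0,0,0.55]
}}

```text
clock: 5.82
position: [0.5349, -0.0541, 0.0533]
ee_rot: [-0.0, 0.976, 0.218, -0.0]
contact_force: [0.6, 0.0, -1.7]
width: 0.0584
```

{"op": "drive_tool", "data": {
  "targets": [0,0,0,0,0,4,0.55,0,0,0,0,0,4,0.55,0,0,0,0,0,2,0.55,0,0,0,0,0,2,0.55,0,0,0,0,0,0,0.55]
}}

```text
clock: 6.45
position: [0.5353, -0.0542, 0.0417]
ee_rot: [0.0, 0.976, 0.218, 0.0]
contact_force: [0.5, 1.3, -0.4]
width: 0.0586
```

Run:
```python
from h import *
s=get_state();im=get_image("scene");save(im,"s4.png",(190,140,320,270),4.5)
print(s["clock"],s["position"],s["contact_force"],s["width"])
```

```text
6.45 [ 0.5353 -0.0542  0.0417] [ 0.4602  1.3103 -0.4271] 0.0586071156387278
```

View pics/s4.png

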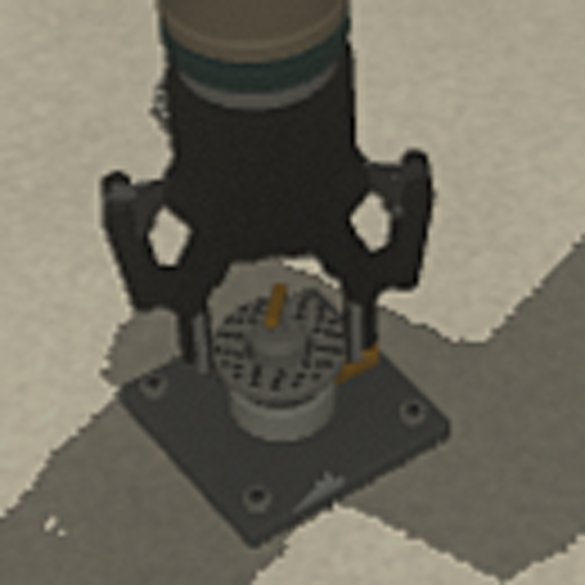

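Support is over the post; just above the seat. Step down until contact is felt.

{"op": "drive_tool", "data": {
  "targets": [0,0,0,0,0,1,0.55,0,0,0,0,0,0,0.55]
}}

```text
clock: 6.75
position: [0.5353, -0.0542, 0.0412]
ee_rot: [0.0, 0.976, 0.218, 0.0]
contact_force: [-0.6, 0.4, 2.5]
width: 0.0585
```

{"op": "drive_tool", "data": {
  "targets": [0,0,0,0,0,1,0.55,0,0,0,0,0,0,0.55]
}}

```text
clock: 7.0
position: [0.5354, -0.0542, 0.0401]
ee_rot: [0.0, 0.976, 0.218, 0.0]
contact_force: [-0.9, 1.5, 4.5]
width: 0.0586
```

{"op": "drive_tool", "data": {
  "targets": [0,0,0,0,0,0,0.75,0,0,0,0,0,0,0.95,0,0,0,0,0,-20,0.95,0,0,0,0,0,-60,0.95,0,0,0,31,-43,0,0.95,0,0,0,31,-43,0,0.8,0,0,0,31,-43,0,0.8,0,0,0,31,-43,0,0.8,0,0,0,30,-43,0,0.8,0,0,0,30,-44,0,0.8,0,0,0,0,0,0,0.8,0,0,0,0,0,0,0.8]
}}

```text
clock: 8.5
position: [0.5912, 0.2581, 0.1191]
ee_rot: [0.0, 0.976, 0.218, -0.001]
contact_force: [0.5, -0.1, 1.0]
width: 0.0682
```

Run:
```python
from h import *
import pickle
s=get_state();im=get_image("wrist");save(im,"w5.png",None,1.4);pickle.dump((s,im),open("w5.pkl","wb"))
save(im,"w5b.png",(220,140,350,260),5)
save(get_image("top"),"t5.png",(260,160,380,280),5)
print(s["clock"],s["position"],s["ee_rot"],s["contact_force"],s["width"])
```

```text
8.5 [0.5912 0.2581 0.1191] [ 0.0005  0.9759  0.218  -0.0008] [ 0.4621 -0.1412  1.041 ] 0.06821409669379055
```

View pics/w5.png

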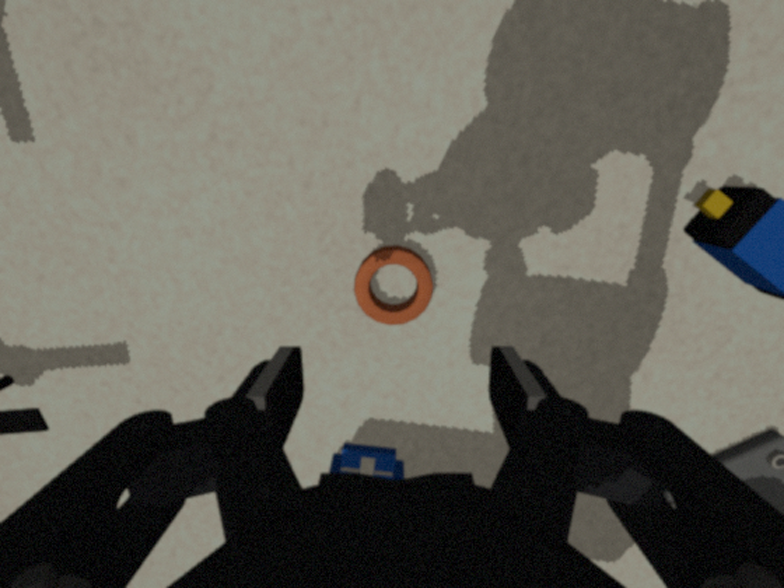

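View pics/t5.png

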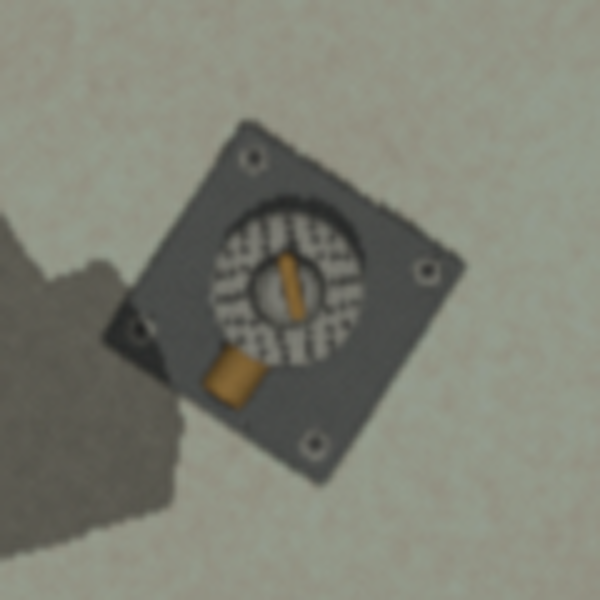

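View pics/w5b.png

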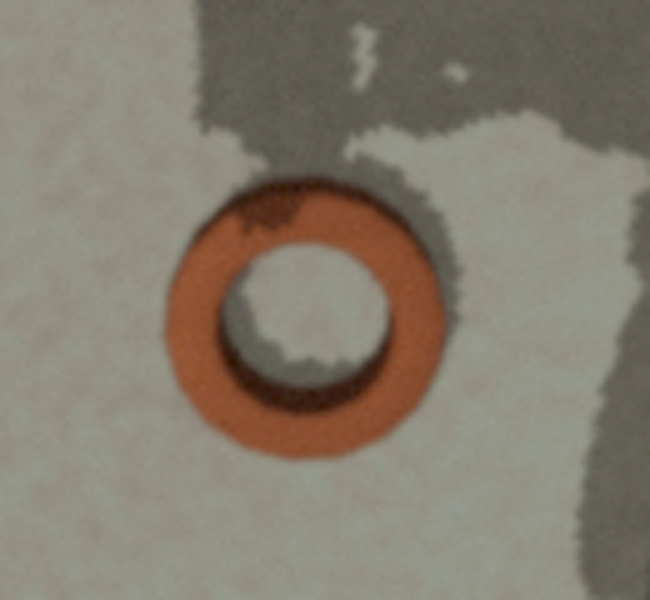

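Run:
```python
from h import *
import pickle
s,im=pickle.load(open("w5.pkl","rb"));K,W=w2c("wrist",s)
o=lambda l,r,t,b:(*[220+v/5 for v in(l,r)],*[140+v/5 for v in(t,b)])
c,f=circ_fit(K,W,None,[(.025,.018,o(165,445,190,460)),(.0153,.018,o(218,392,242,413))],None,s["position"][:2])
d=np.array([*c,.018])-s["position"]
print(c,f,"tool:",Rq(s["ee_rot"]).inv().apply(d)*1e3)
```

```text
[0.5899 0.2593] [-0.609   0.6061 -0.4824  0.5562 -0.1029  0.1063  0.267  -0.2647] tool: [ -0.4358  -1.755  101.0933]
```

{"op": "drive_tool", "data": {
  "targets": [0,0,0,-0.5,-1.7,30,0.8,0,0,0,0,0,45,0.8,0,0,0,0,0,30,0.8,0,0,0,0,0,11,0.8,0,0,0,0,0,0,0.65,0,0,0,0,0,0,0.55,0,0,0,0,0,0,0.45,0,0,0,0,0,0,0.45]
}}

```text
clock: 9.6
position: [0.5914, 0.26, 0.005]
ee_rot: [0.0, 0.976, 0.218, 0.001]
contact_force: [-0.6, -0.6, 2.7]
width: 0.0484
```

Run:
```python
from h import *
s=get_state();im=get_image("scene");save(im,"s5.png",(330,180,470,320),4)
print(s["clock"],s["position"],s["contact_force"],s["width"])
```

```text
9.6 [0.5914 0.26   0.005 ] [-0.5783 -0.5885  2.6605] 0.04844499657085249
```

View pics/s5.png

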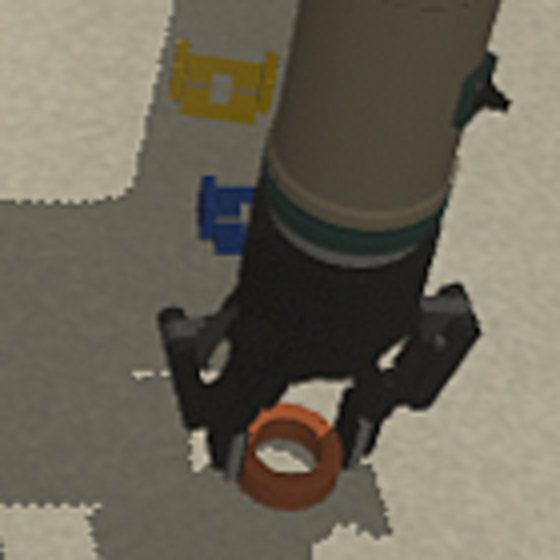

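{"op": "drive_tool", "data": {
  "targets": [0,0,0,0,0,-30,0.45,0,0,0,0,0,-50,0.45,0,0,0,-35,33,-25,0.45,0,0,0,-40,38,-25,0.45,0,0,0,-40,38,-25,0.45,0,0,0,-40,38,0,0.45,0,0,0,-40,38,0,0.45,0,0,0,-40,38,0,0.45,0,0,0,-41,36,0,0.45,0,0,0,0,0,0,0.45,0,0,0,0,0,0,0.45]
}}

```text
clock: 11.02
position: [0.4508, -0.0917, 0.1589]
ee_rot: [-0.0, 0.976, 0.217, 0.0]
contact_force: [0.0, 0.9, -1.9]
width: 0.0481
```

Run:
```python
from h import *
import pickle
s=get_state();im=get_image("wrist");save(im,"w6a.png",(200,10,370,190),4.4);pickle.dump((s,im),open("w6.pkl","wb"))
save(im,"w6b.png",(210,195,360,330),4.4)
print(s["clock"],s["position"],s["ee_rot"],s["contact_force"],s["width"])
```

```text
11.025 [ 0.4508 -0.0917  0.1589] [-0.0002  0.9761  0.2171  0.0004] [ 0.0108  0.8575 -1.8686] 0.04809180339444864
```

View pics/w6a.png

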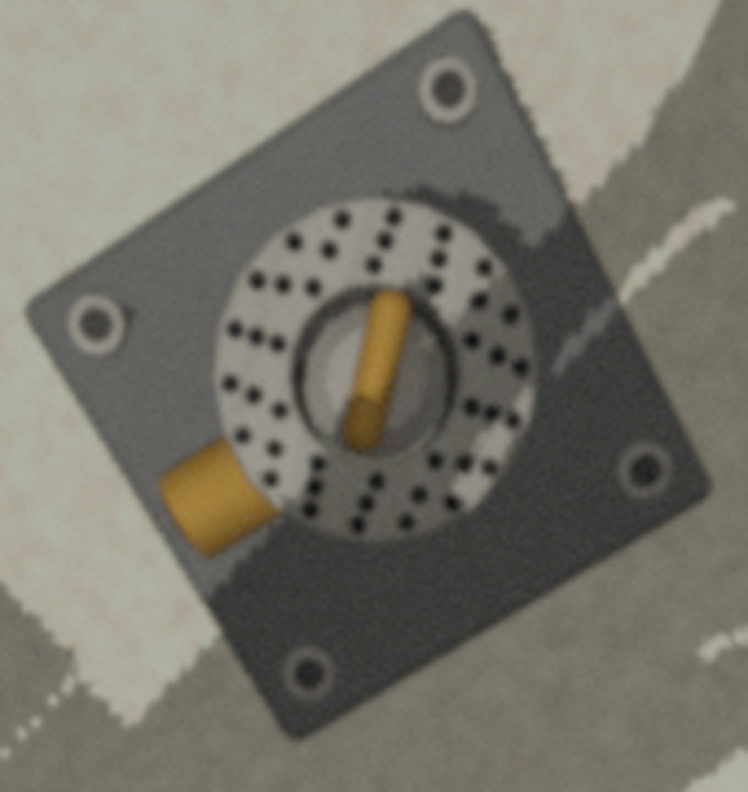

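View pics/w6b.png

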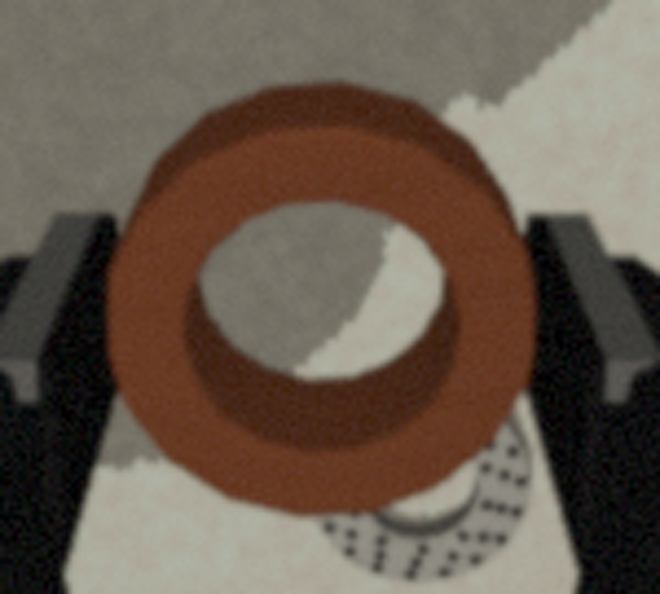

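Run:
```python
from h import *
import pickle
s,im=pickle.load(open("w6.pkl","rb"));K,W=w2c("wrist",s)
b=lambda l,r,t,bb:(210+l/4.4,210+r/4.4,195+t/4.4,195+bb/4.4)
for dz in (.009,.011,.013,.015):
  zz=s["position"][2]+dz
  c,f=circ_fit(K,W,None,[(.025,zz,b(107,538,125,515)),(.0153,zz,b(184,460,200,450))],None,s["position"][:2])
  d=np.array([*c,zz])-s["position"]
  print(dz,c,"tool:",Rq(s["ee_rot"]).inv().apply(d)*1e3,f)
a=lambda x,y:(200+x/4.4,10+y/4.4)
print("pin",onplane(K,W,a(379,371),.0765))
e1=onplane(K,W,a(392,309),.0765);e2=onplane(K,W,a(364,433),.0765)
print(np.degrees(np.arctan2(*(e1-e2)[1::-1])))
print("sup",onplane(K,W,a(376,370),.053))
print("bolts",np.mean([onplane(K,W,a(*p),.017) for p in((447,90),(645,470),(307,673),(97,325))],0))
```

```text
0.009 [ 0.4479 -0.093 ] tool: [-3.2217 -0.0743 -9.0025] [ 0.0613 -0.1733  0.0355 -0.3059  1.5377 -1.4258  1.4149 -1.4371]
0.011 [ 0.4488 -0.0926] tool: [ -2.2101  -0.0801 -11.0017] [-0.6733  0.5614 -0.5768  0.4018  1.0894 -0.9773  1.0983 -0.9491]
0.013 [ 0.4497 -0.0921] tool: [ -1.2     -0.086  -13.0009] [-1.4301  1.3184 -1.2057  1.1325  0.6275 -0.5152  0.7747 -0.4441]
0.015 [ 0.4506 -0.0917] tool: [ -0.1915  -0.0918 -15.0001] [-2.2103  2.0987 -1.8518  1.8874  0.1513 -0.0389  0.4438  0.0789]
pin [ 0.5326 -0.0558  0.0765]
11.724356934787405
sup [ 0.5346 -0.0545  0.053 ]
bolts [ 0.5325 -0.0554  0.017 ]
```

{"op": "drive_tool", "data": {
  "targets": [0,0,0,30,0.6,0,0.45,0,0,0,35,0.8,0,0.45,0,0,0,26.4,0.6,25,0.45,0,0,0,0,0,35,0.45,0,0,0,0,0,6,0.45,0,0,0,0,0,0,0.45]
}}

```text
clock: 11.82
position: [0.5345, -0.054, 0.0929]
ee_rot: [-0.0, 0.976, 0.218, -0.0]
contact_force: [0.4, -0.1, -0.9]
width: 0.0479
```

Run:
```python
from h import *
import pickle
s=get_state();im=get_image("wrist");save(im,"w7.png",(190,170,380,350),3.5);pickle.dump((s,im),open("w7.pkl","wb"))
save(get_image("scene"),"s7.png",(190,140,320,270),4.5)
print(s["clock"],s["position"],s["ee_rot"],s["contact_force"],s["width"])
```

```text
11.825 [ 0.5345 -0.054   0.0929] [-0.0001  0.9759  0.2184 -0.0002] [ 0.4242 -0.1341 -0.876 ] 0.04785188967550581
```

View pics/w7.png

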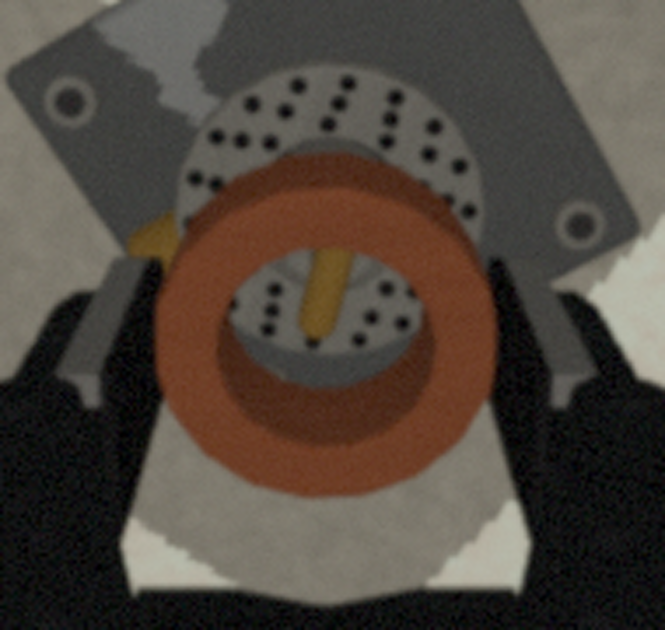

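View pics/s7.png

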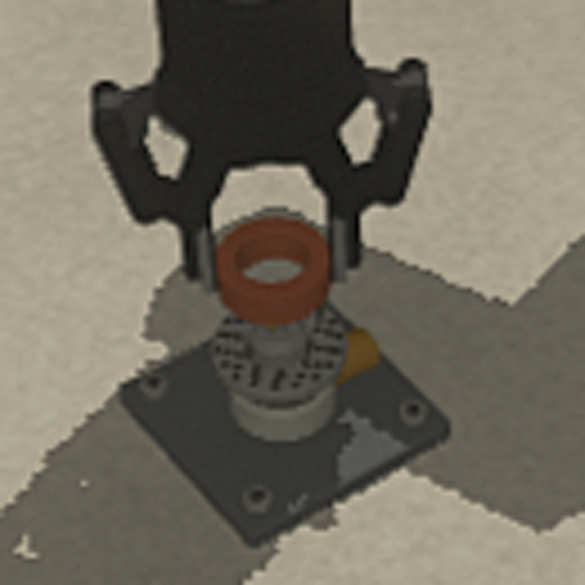

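{"op": "drive_tool", "data": {
  "targets": [0,0,0,0,0.4,8,0.45,0,0,0,0,0,7,0.45,0,0,0,0,0,5,0.45,0,0,0,0,0,4,0.45,0,0,0,0,0,3,0.45,0,0,0,0,0,0,0.45]
}}

```text
clock: 12.68
position: [0.5344, -0.0553, 0.0655]
ee_rot: [-0.0, 0.976, 0.218, -0.0]
contact_force: [0.3, -0.1, -0.3]
width: 0.0481
```

{"op": "drive_tool", "data": {
  "targets": [0,0,0,0,0,3,0.45,0,0,0,0,0,2,0.45,0,0,0,0,0,1.5,0.45,0,0,0,0,0,0,0.45]
}}

```text
clock: 13.18
position: [0.5345, -0.0552, 0.0592]
ee_rot: [-0.0, 0.976, 0.218, -0.0]
contact_force: [0.1, -0.7, -1.5]
width: 0.048
```

{"op": "drive_tool", "data": {
  "targets": [0,0,0,0,0,1,0.45,0,0,0,0,0,0,0.45]
}}

```text
clock: 13.42
position: [0.5345, -0.0553, 0.0582]
ee_rot: [0.0, 0.976, 0.218, -0.0]
contact_force: [0.7, 0.6, -0.9]
width: 0.0478
```

{"op": "drive_tool", "data": {
  "targets": [0,0,0,0,0,1,0.45,0,0,0,0,0,0,0.45]
}}

```text
clock: 13.68
position: [0.5346, -0.0553, 0.0576]
ee_rot: [0.0, 0.976, 0.218, 0.0]
contact_force: [-1.1, 0.1, 2.1]
width: 0.0479
```

{"op": "drive_tool", "data": {
  "targets": [0,0,0,0,0,0,0.65,0,0,0,0,0,0,0.85,0,0,0,0,0,-15,0.85,0,0,0,0,0,-45,0.85,0,0,0,6,-45,0,0.85,0,0,0,6.5,-47,0,0.8,0,0,0,6.5,-47,0,0.8,0,0,0,6.5,-47,0,0.8,0,0,0,6.5,-47,0,0.8,0,0,0,6.5,-47,0,0.8,0,0,0,0,0,0,0.8,0,0,0,0,0,0,0.8]
}}

```text
clock: 15.18
position: [0.4508, 0.2144, 0.1179]
ee_rot: [0.0, 0.976, 0.218, 0.001]
contact_force: [-0.5, 0.6, -0.5]
width: 0.0681
```

Run:
```python
from h import *
import pickle
s=get_state();im=get_image("wrist");save(im,"w8.png",(200,120,370,270),4.4);pickle.dump((s,im),open("w8.pkl","wb"))
save(get_image("top"),"t8.png",(260,160,380,280),5)
print(s["clock"],s["position"],s["ee_rot"],s["contact_force"],s["width"])
```

```text
15.175 [0.4508 0.2144 0.1179] [0.0003 0.9759 0.2181 0.0006] [-0.5432  0.569  -0.4502] 0.06814906356455842
```

View pics/w8.png

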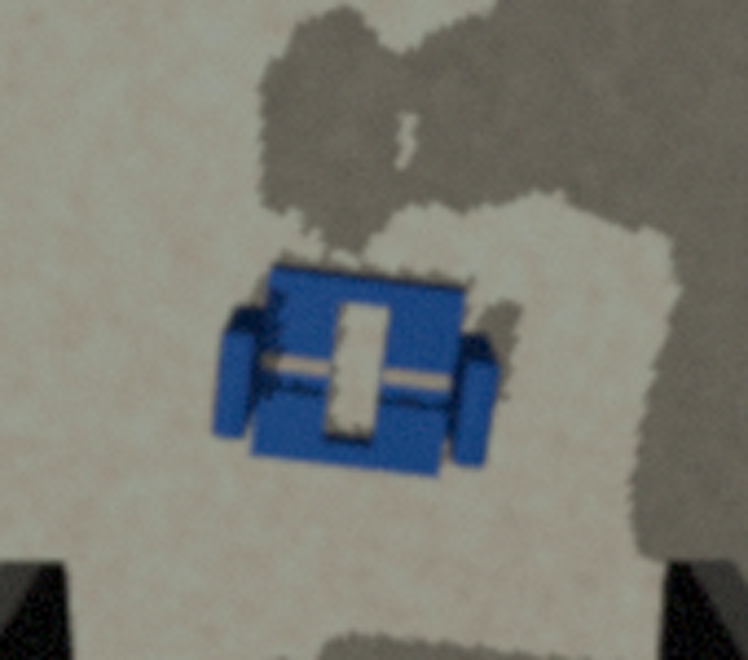

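View pics/t8.png

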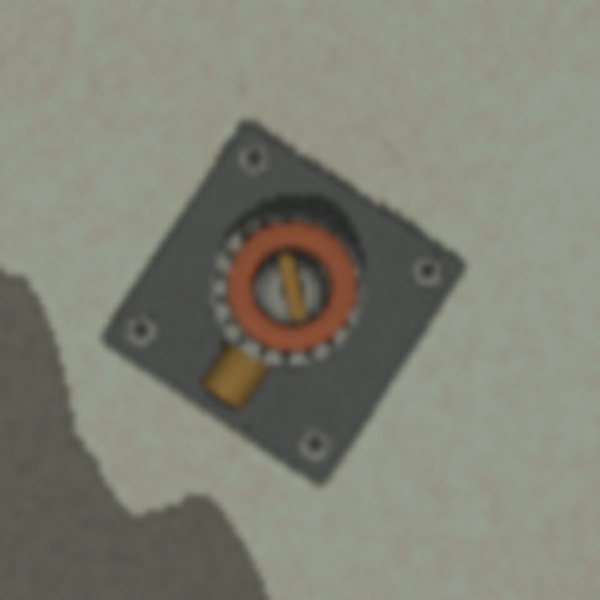

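Run:
```python
from h import *
import pickle
s,im=pickle.load(open("w8.pkl","rb"));K,W=w2c("wrist",s)
a=lambda x,y:(200+x/4.4,120+y/4.4)
P=np.array([onplane(K,W,a(*p),.0075) for p in((275,268),(463,288),(438,475),(252,455))])
print(P.mean(0),[np.linalg.norm(P[i]-P[(i+1)%4]) for i in range(4)])
ang=lambda d:np.degrees(np.arctan2(d[1],d[0]))
print(ang(P[0]-P[3]),ang(P[1]-P[2]),ang(P[1]-P[0]),ang(P[2]-P[3]))
L=np.array([onplane(K,W,a(*p),.026) for p in((228,327),(258,327),(244,437),(214,434),(466,362),(497,362),(484,467),(452,463))]);print("wings",L.mean(0),L[:4].mean(0),L[4:].mean(0),ang(L[4:].mean(0)-L[:4].mean(0)))
S=np.array([onplane(K,W,a(*p),.0075) for p in((340,302),(391,306),(372,440),(325,437))]);print("slot",S.mean(0),ang(S[0]-S[3]),ang(S[1]-S[2]))
for c in (P.mean(0),L.mean(0)): print(Rq(s["ee_rot"]).inv().apply(c-s["position"])*1e3)
x=Rq(s["ee_rot"]).apply([1,0,0]);print("toolx",ang(x))
```

```text
[0.4482 0.2149 0.0075] [np.float64(0.03817346536342037), np.float64(0.040412883109884445), np.float64(0.039357494704087274), np.float64(0.040197537286462894)]
17.240293859275667 18.92775437568848 -70.97738022686082 -71.31910856986956
wings [0.4483 0.2152 0.026 ] [0.4415 0.2373 0.026 ] [0.4552 0.193  0.026 ] -72.82466451784725
slot [0.4484 0.215  0.0075] 18.72349837758266 17.646781745846262
[ -2.2262  -1.6885 110.4255]
[-1.9561 -1.8414 91.9256]
toolx 25.191606164892978
```

{"op": "drive_tool", "data": {
  "targets": [0,0,7,-2.1,-1.8,30,0.8,0,0,0,0,0,45,0.8,0,0,0,0,0,28,0.8,0,0,0,0,0,10,0.8,0,0,0,0,0,0,0.7,0,0,0,0,0,0,0.6,0,0,0,0,0,0,0.5,0,0,0,0,0,0,0.5],
  "grip_force": 34
}}

```text
clock: 16.27
position: [0.4483, 0.2155, 0.0051]
ee_rot: [-0.0, 0.987, 0.158, 0.001]
contact_force: [-0.0, -0.8, 3.1]
width: 0.0532
```

Run:
```python
from h import *
s=get_state();im=get_image("scene");save(im,"s8.png",(330,160,450,280),4.5)
print(s["clock"],s["position"],s["ee_rot"],s["contact_force"],s["width"],s["qpos"])
```

```text
16.275 [0.4483 0.2155 0.0051] [-0.      0.9875  0.1578  0.0009] [-0.0382 -0.7797  3.0675] 0.05320947016138493 [ 0.3082  0.401   1.9811 -0.0003  0.7577  1.5623]
```

View pics/s8.png

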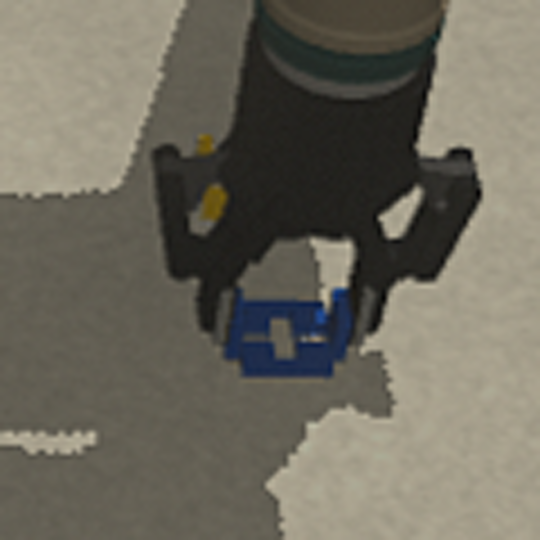

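{"op": "drive_tool", "data": {
  "targets": [0,0,0,0,0,-30,0.5,0,0,0,0,0,-50,0.5,0,0,0,-14,42,-15,0.5,0,0,0,-16,48,-20,0.5,0,0,0,-16,48,-20,0.5,0,0,0,-16,48,-20,0.5,0,0,0,-16,49,0,0.5,0,0,0,-16,49,0,0.5,0,0,0,0,0,0,0.5,0,0,0,0,0,0,0.5]
}}

```text
clock: 17.58
position: [0.4464, -0.0835, 0.1591]
ee_rot: [-0.0, 0.988, 0.157, -0.0]
contact_force: [0.1, 0.1, -0.6]
width: 0.0534
```

Run:
```python
from h import *
import pickle
s=get_state();im=get_image("wrist");save(im,"w9a.png",(200,10,370,190),4.4);pickle.dump((s,im),open("w9.pkl","wb"))
save(im,"w9b.png",(210,195,360,330),4.4)
print(s["clock"],s["position"],s["ee_rot"],s["contact_force"],s["width"])
```

```text
17.575 [ 0.4464 -0.0835  0.1591] [-0.0005  0.9876  0.1572 -0.0003] [ 0.0748  0.1    -0.585 ] 0.05338542203261005
```

View pics/w9a.png

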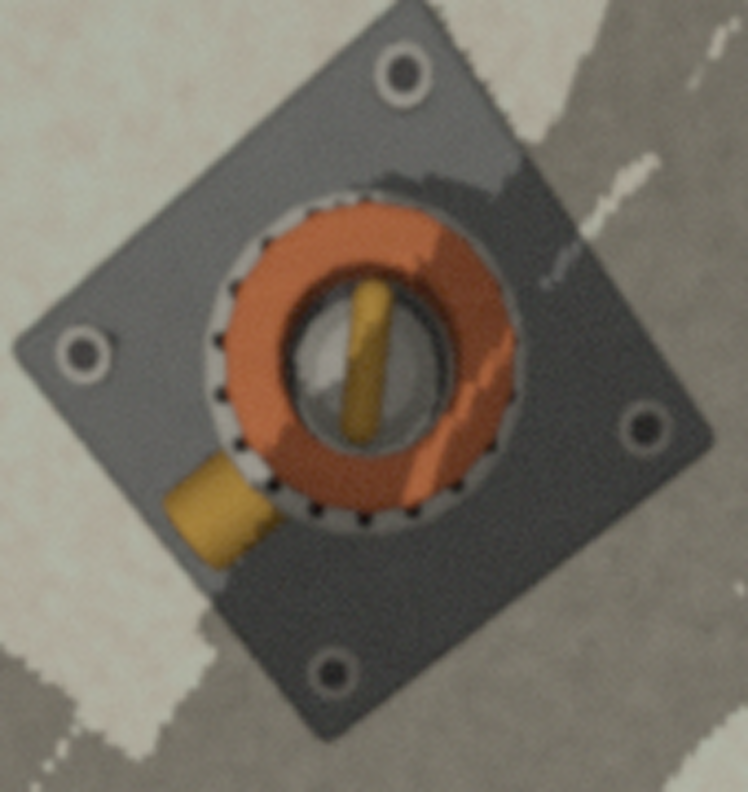

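View pics/w9b.png

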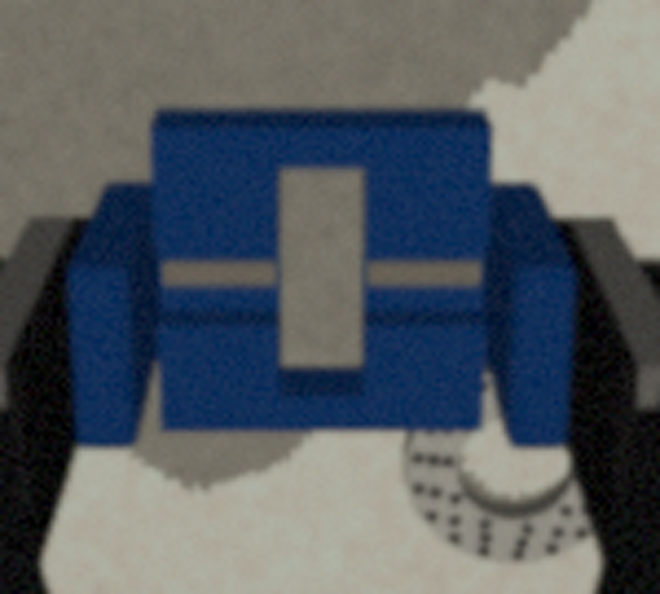

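Run:
```python
from h import *
import pickle
s,im=pickle.load(open("w9.pkl","rb"));K,W=w2c("wrist",s)
b=lambda x,y:(210+x/4.4,195+y/4.4)
a=lambda x,y:(200+x/4.4,10+y/4.4)
inv=Rq(s["ee_rot"]).inv()
zp=s["position"][2]+.0024;zw=s["position"][2]+.0209
P=np.array([onplane(K,W,b(*p),zp) for p in((154,124),(490,124),(480,430),(163,430))])
print("plate",inv.apply(P.mean(0)-s["position"])*1e3,inv.apply(P-s["position"])*1e3)
P=np.array([onplane(K,W,b(*p),zp) for p in((279,168),(365,168),(365,393),(278,393))]);print("slot",inv.apply(P.mean(0)-s["position"])*1e3,inv.apply(P-s["position"])*1e3)
P=np.array([onplane(K,W,b(*p),zw) for p in((68,264),(577,264),(568,443),(75,443))]);print("wing",inv.apply(P.mean(0)-s["position"])*1e3,inv.apply(P-s["position"])*1e3)
e1=onplane(K,W,a(373,298),.0765);e2=onplane(K,W,a(359,427),.0765)
print("pin",onplane(K,W,a(366,362),.0765),np.degrees(np.arctan2(*(e1-e2)[1::-1])))
print("bolts",np.mean([onplane(K,W,a(*p),.017) for p in((403,75),(646,428),(334,674),(83,354))],0))
F=lambda l,r,t,bb:(200+l/4.4,200+r/4.4,10+t/4.4,10+bb/4.4)
print("filter",circ_fit(K,W,None,[(.025,.071,F(222,518,203,512))],None,[.533,-.0555]))
g=cv2.cvtColor(im,cv2.COLOR_RGB2HSV)[10:190,200:370]
```

```text
plate [-0.6777 -0.0899 -2.3997] [[ 19.5563 -19.6485  -2.3865]
 [ 19.5781  19.4965  -2.4279]
 [-20.9079  19.7305  -2.4131]
 [-20.9374 -19.938   -2.3711]]
slot [-0.8091 -0.0878 -2.3996] [[ 14.0896  -5.1295  -2.3998]
 [ 14.0955   4.9902  -2.4105]
 [-15.7068   5.2891  -2.3997]
 [-15.7146  -5.5011  -2.3883]]
wing [ -0.1002  -0.1045 -20.8999] [[ 10.539  -26.6554 -20.8758]
 [ 10.5729  26.5351 -20.932 ]
 [-10.7361  26.7308 -20.9243]
 [-10.7765 -27.0283 -20.8674]]
pin [ 0.5324 -0.0553  0.0765] 11.522364539593905
bolts [ 0.5324 -0.0555  0.017 ]
filter (array([ 0.5331, -0.0558]), array([ 0.0788, -0.0789, -0.7121,  0.8027]))
```

{"op": "drive_tool", "data": {
  "targets": [0,0,6.1,0,0,0,0.5,0,0,0,30,-3.2,0,0.5,0,0,0,35,-3.6,10,0.5,0,0,0,25.8,-2.6,25,0.5,0,0,0,0,0,34,0.5,0,0,0,0,0,0,0.5,0,0,0,0,0,0,0.5]
}}

```text
clock: 18.5
position: [0.534, -0.0549, 0.0911]
ee_rot: [0.0, 0.994, 0.106, 0.0]
contact_force: [0.3, 0.1, -1.2]
width: 0.0534
```

Run:
```python
from h import *
import pickle
s=get_state();im=get_image("wrist");save(im,"w10.png",(190,150,380,350),3);pickle.dump((s,im),open("w10.pkl","wb"))
print(s["clock"],s["position"],s["ee_rot"],np.degrees(2*np.arctan2(s["ee_rot"][2],s["ee_rot"][1])),s["contact_force"],s["width"],s["qpos"])
```

```text
18.5 [ 0.534  -0.0549  0.0911] [0.0001 0.9944 0.1056 0.0004] 12.123319451138855 [ 0.293   0.132  -1.2435] 0.05337263008409018 [-0.2321  0.3365  1.7965  0.      1.0077  1.1271]
```

View pics/w10.png

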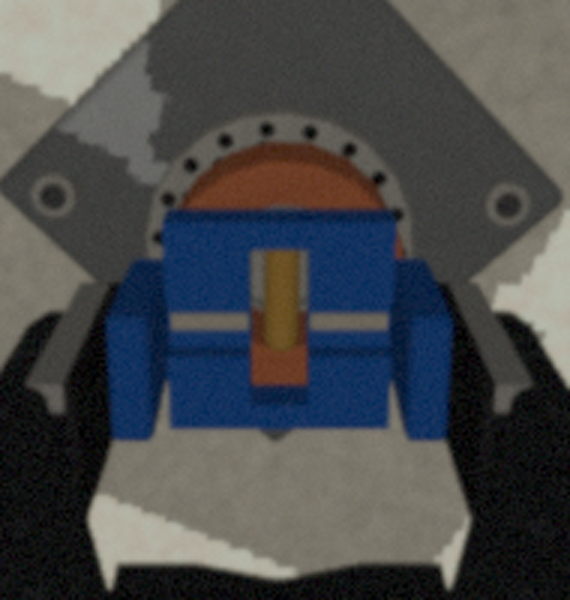

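{"op": "drive_tool", "data": {
  "targets": [0,0,0,-0.5,0.4,3,0.5,0,0,0,0,0,3,0.5,0,0,0,0,0,2,0.5,0,0,0,0,0,1.5,0.5,0,0,0,0,0,1.5,0.5,0,0,0,0,0,0,0.5]
}}

```text
clock: 19.3
position: [0.5332, -0.0562, 0.0791]
ee_rot: [-0.0, 0.994, 0.105, -0.0]
contact_force: [0.7, -0.2, -1.0]
width: 0.0533
```

Run:
```python
from h import *
s=get_state();im=get_image("wrist");save(im,"w11.png",(190,150,380,350),3)
print(s["clock"],s["position"],s["contact_force"],s["moment"])
```

```text
19.3 [ 0.5332 -0.0562  0.0791] [ 0.7051 -0.1837 -0.9891] [-0.0566  0.0262  0.0382]
```

View pics/w11.png

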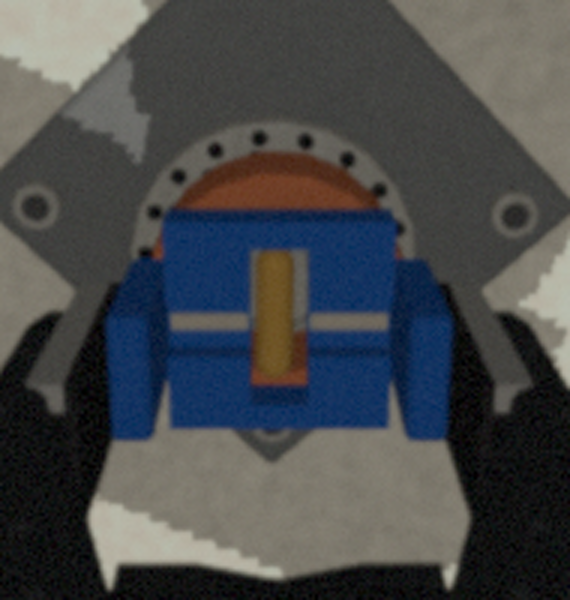

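{"op": "drive_tool", "data": {
  "targets": [0,0,0,0,-0.6,0.5,0.5,0,0,0,0,0,1.5,0.5,0,0,0,0,0,1.5,0.5,0,0,0,0,0,0,0.5]
}}

```text
clock: 19.85
position: [0.5332, -0.0556, 0.0759]
ee_rot: [0.0, 0.994, 0.105, 0.0]
contact_force: [-0.2, 0.0, 1.0]
width: 0.0532
```

{"op": "drive_tool", "data": {
  "targets": [0,0,0,0,0,1,0.5,0,0,0,0,0,1,0.5,0,0,0,0,0,0,0.5]
}}

```text
clock: 20.23
position: [0.5332, -0.0556, 0.074]
ee_rot: [0.0, 0.994, 0.105, 0.0]
contact_force: [-0.5, 0.1, 2.8]
width: 0.0533
```

{"op": "drive_tool", "data": {
  "targets": [0,0,0,0,0,1.5,0.5,0,0,0,0,0,1.5,0.5,0,0,0,0,0,0,0.5]
}}

```text
clock: 20.6
position: [0.5332, -0.0556, 0.0712]
ee_rot: [0.0, 0.994, 0.105, 0.0]
contact_force: [-0.8, 1.5, 6.7]
width: 0.0531
```

{"op": "drive_tool", "data": {
  "targets": [0,0,0,0,0,1.5,0.5,0,0,0,0,0,1.5,0.5,0,0,0,0,0,0,0.5]
}}

```text
clock: 20.98
position: [0.5333, -0.0556, 0.0686]
ee_rot: [0.0, 0.994, 0.105, 0.0]
contact_force: [-2.5, 1.1, 9.1]
width: 0.0533
```

Run:
```python
from h import *
s=get_state();im=get_image("wrist");save(im,"w12.png",(190,150,380,350),3)
save(get_image("scene"),"s12.png",(190,140,320,270),4.5)
print(s["clock"],s["position"],s["contact_force"],s["moment"])
```

```text
20.975 [ 0.5333 -0.0556  0.0686] [-2.4945  1.0907  9.1098] [0.1401 0.4871 0.0083]
```

View pics/w12.png

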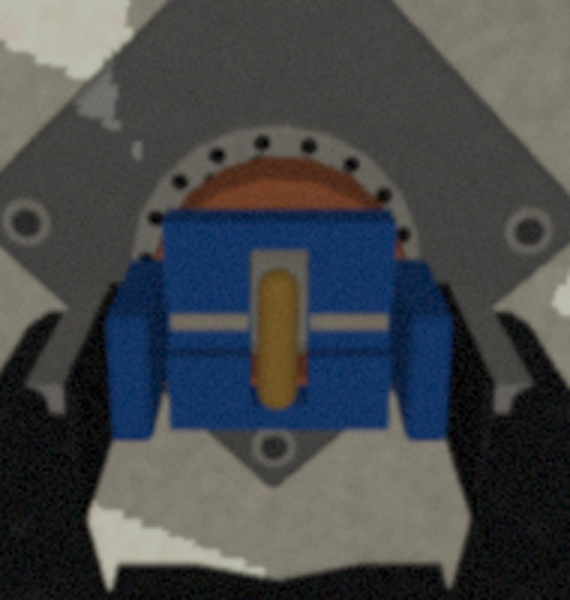

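View pics/s12.png

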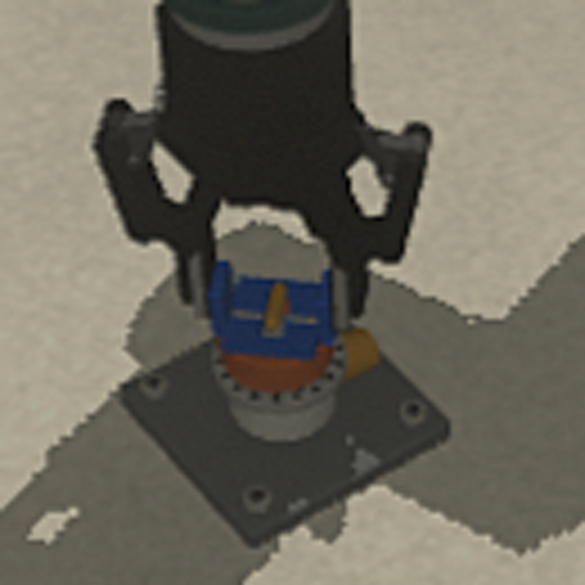

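{"op": "drive_tool", "data": {
  "targets": [0,0,0,0,0,1,0.5,0,0,0,0,0,1,0.5,0,0,0,0,0,0,0.5]
}}

```text
clock: 21.45
position: [0.5333, -0.0556, 0.067]
ee_rot: [0.0, 0.994, 0.105, 0.0]
contact_force: [-2.1, -0.2, 10.6]
width: 0.0533
```

{"op": "drive_tool", "data": {
  "targets": [0,0,-6,0,-0.1,0,0.5,0,0,-8,0,-0.1,0,0.5,0,0,-8,0,-0.1,0,0.5,0,0,0,0,0,0,0.5]
}}

```text
clock: 21.95
position: [0.5349, -0.0558, 0.0675]
ee_rot: [0.001, 0.956, 0.293, 0.002]
contact_force: [0.5, -0.1, 11.5]
width: 0.0532
```

Run:
```python
from h import *
s=get_state();im=get_image("wrist");save(im,"w13.png",(190,150,380,350),3)
print(s["clock"],s["position"],s["contact_force"],s["moment"],np.degrees(2*np.arctan2(s["ee_rot"][2],s["ee_rot"][1])))
```

```text
21.95 [ 0.5349 -0.0558  0.0675] [ 0.506  -0.0766 11.4874] [0.2161 0.2139 0.117 ] 34.096522487969565
```

View pics/w13.png

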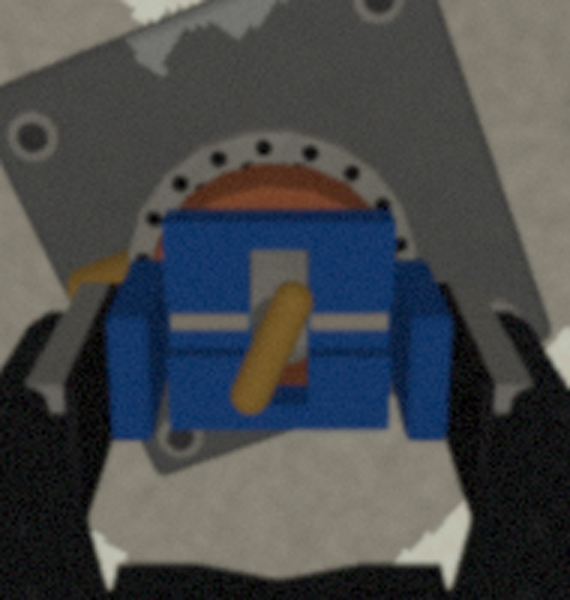

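{"op": "drive_tool", "data": {
  "targets": [0,0,-6,-1,-1,0.5,0.5,0,0,-8,0,-0.1,0,0.5,0,0,-8,0,-0.1,0,0.5,0,0,-8,0,-0.1,0,0.5,0,0,0,0,0,0,0.5,0,0,0,0,0,0,0.5]
}}

```text
clock: 22.75
position: [0.5339, -0.0554, 0.0672]
ee_rot: [0.002, 0.848, 0.53, 0.002]
contact_force: [-0.2, 1.4, 12.4]
width: 0.0532
```

Run:
```python
from h import *
s=get_state();im=get_image("wrist");save(im,"w14.png",(190,150,380,350),3)
y=np.degrees(2*np.arctan2(s["ee_rot"][2],s["ee_rot"][1]))
t=np.array([.5327,-.0557])+.0006*np.array([np.cos(np.radians(y)),np.sin(np.radians(y))])
d=np.r_[t-s["position"][:2],0]
print(s["clock"],s["position"],s["contact_force"],s["moment"],y,Rq(s["ee_rot"]).inv().apply(d)*1e3,s["ee_rot"],s["qpos"])
```

```text
22.75 [ 0.5339 -0.0554  0.0672] [-0.2226  1.4428 12.3986] [0.1282 0.0506 0.1817] 64.05771546348878 [-0.1809 -0.9767 -0.0058] [0.0021 0.8478 0.5303 0.002 ] [-0.2331  0.3616  1.83    0.      0.9441  0.2197]
```

View pics/w14.png

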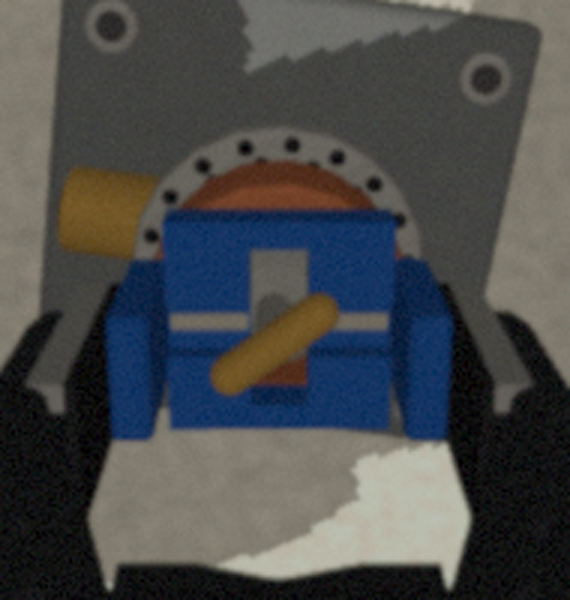

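{"op": "drive_tool", "data": {
  "targets": [0,0,-6,0,-1,0.2,0.5,0,0,-8,0,-0.1,0,0.5,0,0,-8,0,-0.1,0,0.5,0,0,-8,0,-0.1,0,0.5,0,0,-8,0,-0.1,0,0.5,0,0,0,0,0,0,0.5,0,0,0,0,0,0,0.5]
}}

```text
clock: 23.68
position: [0.5327, -0.0549, 0.067]
ee_rot: [0.003, 0.629, 0.777, 0.001]
contact_force: [0.3, 0.4, 11.3]
width: 0.0536
```

Run:
```python
from h import *
import pickle
s=get_state();im=get_image("wrist");save(im,"w15.png",(190,150,380,350),3);pickle.dump((s,im),open("w15.pkl","wb"))
y=np.degrees(2*np.arctan2(s["ee_rot"][2],s["ee_rot"][1]))
t=np.array([.5327,-.0557])+.0006*np.array([np.cos(np.radians(y)),np.sin(np.radians(y))])
d=np.r_[t-s["position"][:2],0]
print(s["clock"],s["position"],s["contact_force"],s["moment"],y,Rq(s["ee_rot"]).inv().apply(d)*1e3,s["ee_rot"],s["qpos"])
```

```text
23.675 [ 0.5327 -0.0549  0.067 ] [ 0.3318  0.3806 11.28  ] [0.1154 0.0764 0.204 ] 102.06020389621142 [-0.161  -0.1448 -0.0004] [0.0027 0.6289 0.7775 0.0013] [-0.2327  0.3602  1.8331  0.      0.9424 -0.4432]
```

View pics/w15.png

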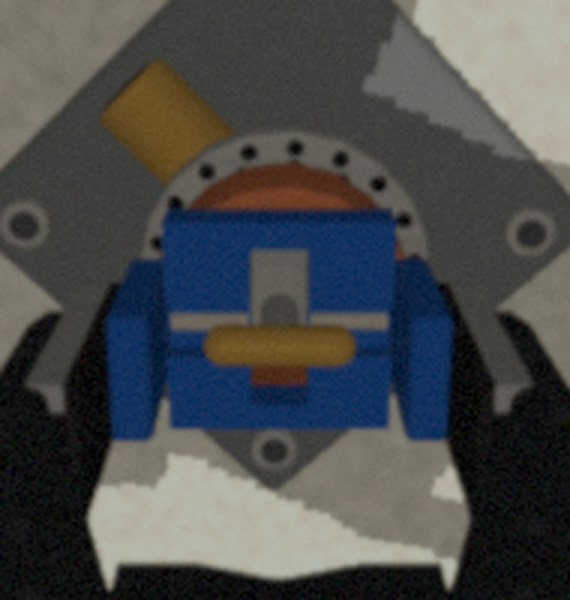

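Run:
```python
from h import *
import pickle
s,im=pickle.load(open("w15.pkl","rb"));K,W=w2c("wrist",s)
inv=Rq(s["ee_rot"]).inv()
a=lambda x,y:(190+x/3,150+y/3)
for p in((280,346),(212,345),(350,347)): 
  q=onplane(K,W,a(*p),.0765); print("pin",q,inv.apply(q-s["position"])*1e3)
zp=s["position"][2]+.0024;zw=zp+.0185
for n,L,z in (("plate",((164,220),(396,220),(390,430),(171,430)),zp),("slot",((250,249),(308,249),(307,403),(251,403)),zp),("white",((170,321),(389,321)),zp-.0035)):
  q=np.mean([onplane(K,W,a(*p),z) for p in L],0); print(n,inv.apply(q-s["position"])*1e3,q)
```

```text
pin [ 0.5327 -0.0549  0.0765] [ 0.0199  0.0497 -9.4836]
pin [ 0.5214 -0.0571  0.0765] [  0.237  -11.4617  -9.5458]
pin [ 0.5443 -0.0526  0.0765] [-0.1985 11.9196 -9.4194]
plate [-0.2954  0.1309 -2.3986] [ 0.5329 -0.0552  0.0694]
slot [-0.1457 -0.1075 -2.4003] [ 0.5326 -0.0551  0.0694]
white [-0.4734  0.0033  1.1012] [ 0.5328 -0.0554  0.0659]
```

{"op": "drive_tool", "data": {
  "targets": [0,0,0,-0.2,0,-1,0.5,0,0,0,0,0,-1.5,0.5,0,0,0,0,0,-1.5,0.5,0,0,0,0,0,-1,0.5,0,0,0,0,0,0,0.5,0,0,0,0,0,0,0.5]
}}

```text
clock: 24.48
position: [0.5327, -0.055, 0.0713]
ee_rot: [0.002, 0.629, 0.777, 0.001]
contact_force: [0.7, 1.8, 6.8]
width: 0.0529
```

Run:
```python
from h import *
s=get_state();im=get_image("wrist");save(im,"w16.png",(190,150,380,350),3)
print(s["clock"],s["position"],s["contact_force"],s["moment"])
```

```text
24.475 [ 0.5327 -0.055   0.0713] [0.7294 1.7543 6.8094] [ 0.1471 -0.2261  0.0407]
```

View pics/w16.png

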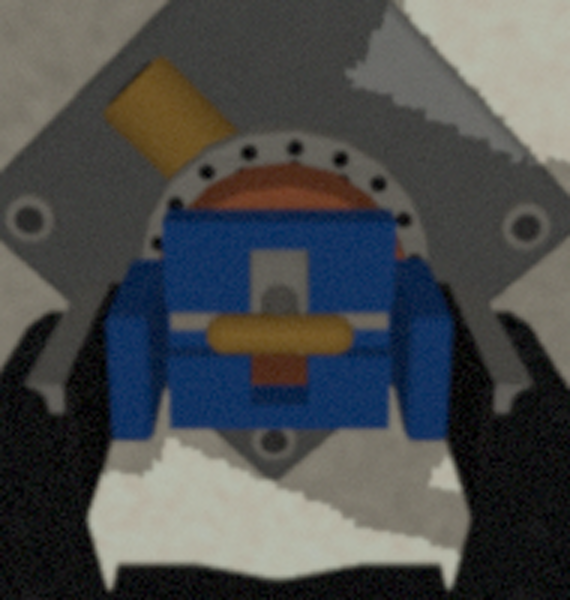

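{"op": "drive_tool", "data": {
  "targets": [0,0,0,0,0,-0.7,0.5,0,0,0,0,0,0,0.5]
}}

```text
clock: 24.78
position: [0.5327, -0.055, 0.0719]
ee_rot: [0.002, 0.629, 0.777, 0.001]
contact_force: [1.5, 0.4, 5.9]
width: 0.0532
```

{"op": "drive_tool", "data": {
  "targets": [0,0,0,0,0,-0.7,0.5,0,0,0,0,0,0,0.5]
}}

```text
clock: 25.02
position: [0.5326, -0.055, 0.0722]
ee_rot: [0.002, 0.629, 0.777, 0.001]
contact_force: [4.0, 0.9, 4.4]
width: 0.0535
```

{"op": "drive_tool", "data": {
  "targets": [0,0,0,0,0,-0.4,0.5,0,0,0,0,0,0,0.5]
}}

```text
clock: 25.28
position: [0.5325, -0.055, 0.0723]
ee_rot: [0.002, 0.629, 0.777, 0.001]
contact_force: [5.9, 0.1, 2.6]
width: 0.053
```

Run:
```python
from h import *
s=get_state();im=get_image("wrist");save(im,"w17.png",(190,150,380,350),3)
print(s["clock"],s["position"],s["contact_force"],s["moment"])
```

```text
25.275 [ 0.5325 -0.055   0.0723] [5.9225 0.1132 2.5701] [ 0.0723 -0.9825  0.003 ]
```

View pics/w17.png

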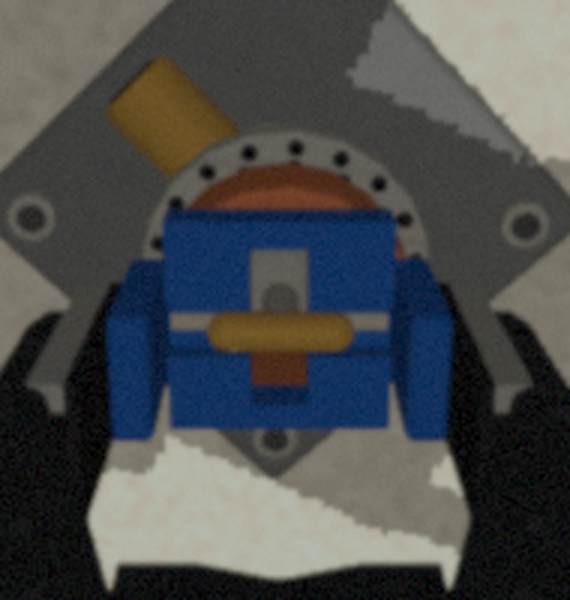

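{"op": "drive_tool", "data": {
  "targets": [0,0,0,0,0,0,0.66,0,0,0,0,0,0,0.75,0,0,0,0,0,0,0.85,0,0,0,0,0,-15,0.85,0,0,0,0,0,-40,0.85,0,0,0,-45,0,-20,0.85,0,0,0,-45,0,0,0.85,0,0,0,0,0,0,0.85,0,0,0,0,0,0,0.85]
}}

```text
clock: 26.45
position: [0.5483, -0.1421, 0.1471]
ee_rot: [-0.001, 0.629, 0.777, 0.0]
contact_force: [1.4, 0.5, 0.1]
width: 0.0725
```

Run:
```python
from h import *
import pickle
s=get_state();im=get_image("wrist");save(im,"w18.png",(190,10,380,190),4);pickle.dump((s,im),open("w18.pkl","wb"))
im=get_image("scene");save(im,"s18.png",(200,180,300,270),7);save(im,"s18f.png")
print(s["clock"],s["position"],s["contact_force"],s["moment"])
```

```text
26.45 [ 0.5483 -0.1421  0.1471] [1.4134 0.5129 0.0976] [ 0.0371  0.0297 -0.0017]
```

View pics/w18.png

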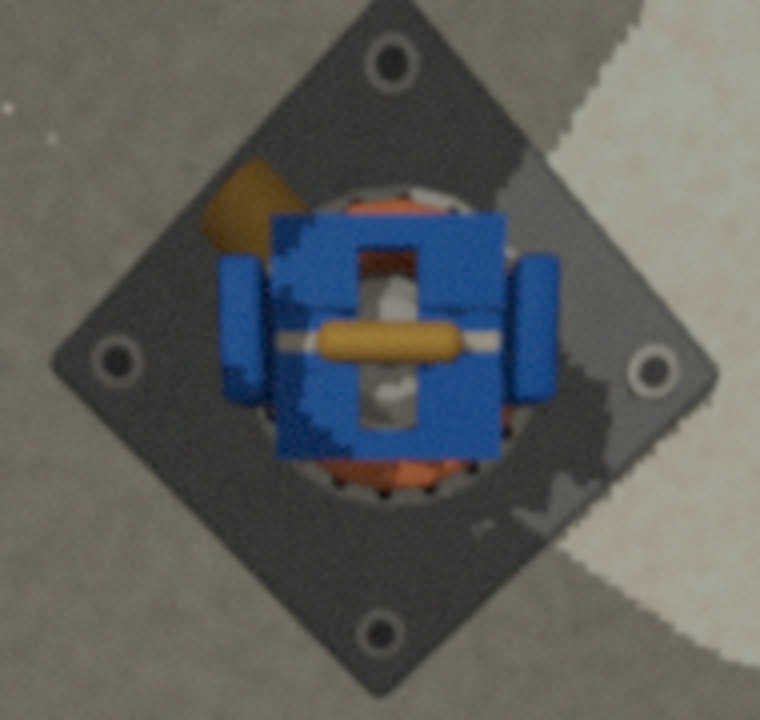

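View pics/s18.png

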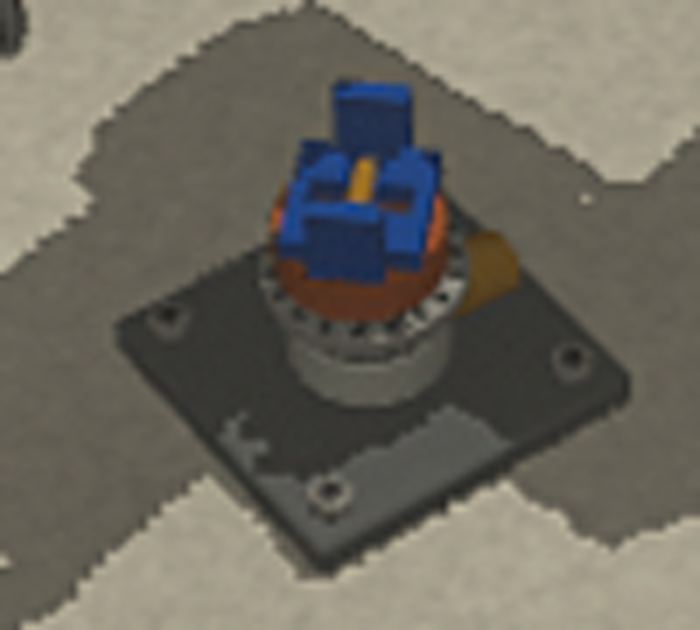

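View pics/s18f.png

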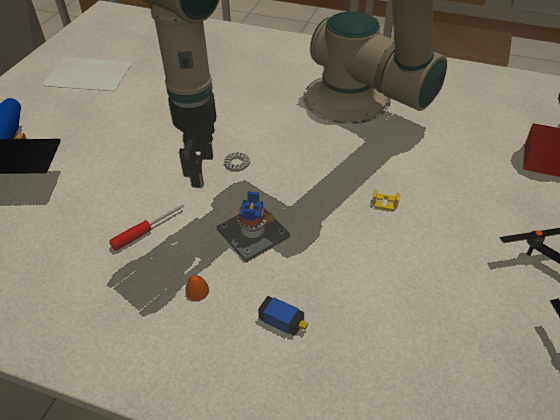

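Run:
```python
from h import *
import pickle
from scipy.optimize import least_squares
s,im=pickle.load(open("w18.pkl","rb"));K,W=w2c("wrist",s)
a=lambda x,y:(190+x/4,10+y/4)
pl=[((20,-20,7.5),(272,212)),((20,20,7.5),(506,212)),((-20,20,7.5),(501,460)),((-20,-20,7.5),(276,460)),
((11,-27,26),(218,255)),((11,27,26),(559,255)),((-11,27,26),(554,404)),((-11,-27,26),(225,404))]
def f(x):
    r=R.from_rotvec([x[3],x[4],0]); Rz=R.from_euler('z',x[5])
    o=[]
    for p,q in pl:
        p=np.array(p)*1e-3; p[1]*=-1
        o+=list(proj(K,W,(Rz*r).apply(p)+x[:3])-a(*q))
    return o
r=least_squares(f,[.5327,-.0555,.067,0,0,np.radians(102)],x_scale=[.01,.01,.01,.1,.1,.1])
print(r.x[:3],np.degrees(r.x[3:]),np.abs(r.fun).max())
e1=onplane(K,W,a(325,341),.0765);e2=onplane(K,W,a(454,342),.0765);print("pin",(e1+e2)/2,np.degrees(np.arctan2(*(e2-e1)[1::-1])))
```

```text
[ 0.5326 -0.0546  0.0662] [ -0.6877  -1.2046 102.049 ] 0.6126546391235479
pin [ 0.5328 -0.0553  0.0765] 11.602820604279787
```

```bash
python3 -c "
from rig import *
print(get_state()['clock'],sign_off())"
```

```text
the job is handed in; nothing more can be done
26.55 None
```

The filter is rebuilt and handed in at 26.6 s, with the arm clear of everything. The support went on first (the right-most of the two lookalikes), then the filter ring, then the blue cap. I lined the cap's slot up with the pin by eye, at about 12° in the world frame. It went over the pin on the first try, so no angle search was needed. I pressed it to about 62 mm, turned it 90°, let it rise and released it.

**Last checks:**
- **Pin in groove:** the wrist picture shows the pin lying in the groove, with the groove direction within about 0.5° of the pin.
- **Cap height:** the underside read about 67.2 mm from the tool height at release. A fit to the wrist picture gave 66.2 mm, so the two disagree by about 1 mm; 67 mm is expected. The same fit showed a tilt of about 1°, which is within its accuracy.
- **Forces:** the highest reading after any move was about 12.5 N, while pressing and turning the cap. Just before release there was a sideways load of about 6 N, which was gone after letting go. Forces within a move were not recorded.
- **Bystanders:** the screwdriver, spinner, battery, yellow cap and second support look unmoved in the scene picture.

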